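Unload the clamshell fixture and send the matching brackets on by rail

ROBOT

A 6-joint arm with a two-finger parallel gripper is mounted at the origin on a cart in front of the work surface, level with it; the furniture and walls round the work are solid. World frame = base frame: x ahead of the robot, y to its left, z up, the work surface at z = 0. Lengths are in m, angles in rad, forces in N, time in s.
With the tool pointing down it reaches from about 0.3 to 0.875 m from the base axis. Payload 6.4 kg.
Tool frame: the origin (TCP) lies at the very end of the fingers, on their centre line; the grasp point (between the pads) lies 19 mm behind it; z points along the fingers, y is the line along which they close (so a half turn about z gives the same grasp; the last joint's range is limited). The gripper opens to 85 mm and grips with 20 to 120 N. Pads are 22 mm wide; open, the fingers measure 114 mm over their backs; the gripper's body (76 mm by 85 mm) begins 54 mm behind the grasp point. The pads swing forward as they close: fully open they stand 13 mm farther back than shut.
Start: joints at [-1.388, 0.181, 1.607, -0, 1.354, -0.206], TCP at [0.218, -0.532, 0.201] pointing down, gripper open.
Joint ranges: [-2.99, 2.99], [-0.89, 2.07], [0.3, 2.58], [-1.14, 4.28], [0, 2.63], [-3.12, 3.12]. Speed limits (rad/s): [2.57, 2.57, 3.01, 3.14, 3.14, 3.14].

INTERFACE

Orientations are given as a unit quaternion [w, x, y, z].
In Python, from bench import get_obs, optics, workorder gives the robot as it stands.
- The arm moves only by the shell command python3 -m jog 'ROWS'. ROWS is a JSON list of rows, 1 to 10 of them, each of 7 numbers: dx, dy, dz in m, then a rotation vector rx, ry, rz in rad, then the opening from 0.0 (shut) to 1.0 (fully open); each row is the pose to reach, as a shift and turn from the pose commanded when the command began, along the tool's axes at that moment; what a row does not reach only later rows make up. A row lasts 1/8 s, in which the tool goes at most 0.0625 m and 0.188 rad, less where a joint would pass 70% of its speed; a pose out of reach is approached as far as the arm can. The fingers move at their own pace and stop on an object; the grip force is fixed at half the most. Time passes only in rows, so rows that do not move let the fingers close. It prints the time, the measured TCP pose, the force, the opening and the grip force at its end.
- get_obs(): the state, without advancing time (a new reading comes with each control period).
- optics.camera(name): name is "side" or "top" or "wrist"; returns (picture, depth): 420x560x3 uint8, blue, green, red; 420x560 float32, m along the optical axis (not along the pixel's ray), 0 where there is no reading.
- optics.camera_params(name): a dict with "fovy" (degrees; the focal length in pixels is half the picture's height over the tangent of half this angle, whatever the lens; pixels are square), "cx", "cy" (the principal point, pixels), "view" (4x4, takes a point from world to camera coordinates). Camera axes: x right, y up, looking along -z (the intrinsics and any distortion apply to the point x, -y, -z); pixel columns grow to the right and rows downward; lengths in m; the calibration is good to about 2 mm. A picture is of the moment at which its call begins: read the wrist's pose just before it. camera_params takes no time and is no camera call; for the wrist camera it gives the pose at the moment of the call.
- workorder.hand_in(): hands the job in; it is judged then, once.
The state is a dict: "time_s": time; "q": joint angles; "dq": joint speeds; "joint_efforts": joint torques, N m; "eef_pos": TCP position; "eef_rot": TCP orientation; "wrist_force": force on the tool from outside, world axes, zero at the start; "torque": the same for the moment, N m; "opening": opening from 0.0 (shut) to 1.0 (fully open); "grasp_force": force on a finger pad.
Only numpy, scipy, OpenCV 4.12 (cv2) and the standard library are available. Lean on these libraries where they do the work, as an engineer would, in place of code of your own. Each camera call takes 0.05 s, during which the arm holds its last target. There are 200 camera calls.

TASK

The cast brackets in the clamshell fixture have cured. Swing its lid over past upright so that it stays open by itself, then take all the brackets out: lay every one that has the same shape as the sample lying beside the rail flat on the carrier's deck while the carrier is still at its loading station, and put all the others into the steel tray. Then slide the loaded carrier along to the next detent, the measuring station by the sensor, and shut the lid of the emptied fixture; leave the samples and the other things on the bench where they are.

Things in the scene. Friction and masses are not known exactly. Their poses are not given: they have to be found in the camera images.
- bracket_l1: L-shaped bracket: at one end an arm sticks out to one side only (x 25 to 45, y -10 to +34 mm); off-white resin, 90 mm long (x -45 to +45), 18 mm thick, 60 g. Shank 20 mm wide (y -10 to +10), bare from x = -32 to +5 mm; head at the +x end. Origin: at the underside, middle of the length; z up when flat. Starts flat in a nest of the fixture, or is absent (None).
- bracket_t1: T-shaped bracket: a cross bar at one end (x 25 to 45, y -26 to +26 mm); off-white resin, 90 mm long (x -45 to +45), 18 mm thick, 60 g. Shank 20 mm wide (y -10 to +10), bare from x = -32 to +5 mm; head at the +x end. Origin: at the underside, middle of the length; z up when flat. Starts flat in a nest of the fixture, or is absent (None).
- bracket_fork1: fork-shaped bracket: one end splits at x = 8 mm into two prongs, 52 mm wide over both, open gap of 26 mm between; off-white resin, 90 mm long (x -45 to +45), 18 mm thick, 60 g. Shank 20 mm wide (y -10 to +10), bare from x = -32 to +5 mm; head at the +x end. Origin: at the underside, middle of the length; z up when flat. Starts flat in a nest of the fixture, or is absent (None).
- bracket_l2: L-shaped bracket: at one end an arm sticks out to one side only (x 25 to 45, y -10 to +34 mm); off-white resin, 90 mm long (x -45 to +45), 18 mm thick, 60 g. Shank 20 mm wide (y -10 to +10), bare from x = -32 to +5 mm; head at the +x end. Origin: at the underside, middle of the length; z up when flat. Starts flat in a nest of the fixture, or is absent (None).
- bracket_t2: T-shaped bracket: a cross bar at one end (x 25 to 45, y -26 to +26 mm); off-white resin, 90 mm long (x -45 to +45), 18 mm thick, 60 g. Shank 20 mm wide (y -10 to +10), bare from x = -32 to +5 mm; head at the +x end. Origin: at the underside, middle of the length; z up when flat. Starts flat in a nest of the fixture, or is absent (None).
- sample_l: a sample L-shaped bracket, same size, frame and look as the brackets of that kind; always present, flat on the worktop, either beside the rail (within 50 mm of point sample_place: then it is THE sample of this run) or at the far left of the worktop (not wanted in this run). Samples stay where they are.
- sample_t: a sample T-shaped bracket, same size, frame and look as the brackets of that kind; always present, flat on the worktop, either beside the rail (within 50 mm of point sample_place: then it is THE sample of this run) or at the far left of the worktop (not wanted in this run). Samples stay where they are.
- sample_fork: a sample fork-shaped bracket, same size, frame and look as the brackets of that kind; always present, flat on the worktop, either beside the rail (within 50 mm of point sample_place: then it is THE sample of this run) or at the far left of the worktop (not wanted in this run). Samples stay where they are.
- sample_place (a point): the spot on the worktop in front of the right half of the rail, 140 mm from the rail's middle line, where the sample of this run is laid
- fixture: clamshell fixture, fixed: aluminium base 150 x 350 mm, low end walls (y = +-171 mm, 44 mm high, open from x = -42 to +20 mm for fingers). Origin: centre of the base at worktop height; x points from the front (handle side) to the hinge, y along the row of nests
- nests (a point): middle of the floor of the five nests, 20 mm above the worktop; nests at y = -132, -66, 0, 66, 132 mm from here, one bracket each, shank along the fixture's x, head towards the hinge. The shank's tail sits in a 24 mm wide slot of a locating bar (x = -57 to -39 mm, 12 mm high): lift straight up 15 mm before moving sideways
- fixture_lid (a joint): angle of the fixture's lid (rad): 0 shut, 1.57 upright, 1.9 open against its stop. Plain hinge, lid 0.55 kg, 350 x 140 x 10 mm: let go before about 1.6 it falls shut (damped), past that it falls open and stays
- lid_handle (a point): middle of the lid's handle, a round steel bar 12 mm thick and 120 mm long, parallel to the hinge, 187 mm from the hinge axis; 40 mm of free space between bar and lid edge; 50 mm above the worktop when shut, about 220 mm when open. The bar can turn between the fingers
- lid_hinge (a point): middle of the lid's hinge axis, at the back of the fixture, 49 mm above the worktop; the axis is along the fixture's y
- rail: rail slide, fixed: 70 mm wide, 400 mm long along its y. Origin: centre of its underside; the carrier travels towards the rail's -y. Behind it (at +x) at the measuring station stands a small sensor, 76 mm high
- carrier_deck (a point): centre of the top face of the carrier's deck, 44 mm above the worktop, axes as the rail's. Flat deck 124 x 154 mm with a rim 6 mm high and 4 mm thick (inside 116 x 146 mm): room for two brackets side by side with their shanks along x (origins at y = -35 and +35 mm)
- carrier (a joint): travel of the carrier (m) towards the rail's -y: 0 at the loading station (start), 0.120 at the next, the measuring station; end stop 0.190. A sprung ball clicks into a detent at 0 and at 0.120: about 7 N pulls it out; within 5 mm of the detent it draws the carrier in once let go
- carrier_handle (a point): on the axis of the carrier's handle, an upright round post 16 mm thick at the carrier's +y end (95 mm from the deck's centre), 35 mm above the deck; the post's top is 15 mm higher (94 mm above the worktop)
- tray: open steel tray, loose, 126 x 258 mm outside, walls 4 mm thick and 32 mm high, floor 4 mm thick. Origin: centre of its underside; y is its long side. Room for four brackets side by side with their shanks along x
- phone: phone lying flat, 158 mm long, a bystander lying loose on the worktop; not part of the job, leave it alone. Origin: centre of its underside.
- stapler: stapler, 134 mm long, a bystander lying loose on the worktop; not part of the job, leave it alone. Origin: centre of its underside.
- tape_roll: roll of tape, 92 mm across, 48 mm high, a bystander lying loose on the worktop; not part of the job, leave it alone. Origin: centre of its underside.

How it is judged:
On the way, in this order (a step that is already met when the one before it is completed fails the run):
1. the lid stands open past upright by itself, not held (value of joint fixture_lid above 1.7 rad and contact force between the fingers and fixture_lid below 0.2 N), for 0.3 s.
2. every bracket of the sample's shape lies flat on the carrier's deck, released, with the carrier still at the loading station (((horizontal distance between sample_l and sample_place below 0.12 m and x of bracket_l1 in the frame of carrier_deck between -0.05 and 0.05 m and y of bracket_l1 in the frame of carrier_deck between -0.07 and 0.07 m and z of bracket_l1 in the frame of carrier_deck between -0.004 and 0.005 m and angle between bracket_l1's own z axis and vertical below 0.06 rad) or horizontal distance between sample_l and sample_place above 0.12 m) and ((horizontal distance between sample_t and sample_place below 0.12 m and x of bracket_t1 in the frame of carrier_deck between -0.05 and 0.05 m and y of bracket_t1 in the frame of carrier_deck between -0.07 and 0.07 m and z of bracket_t1 in the frame of carrier_deck between -0.004 and 0.005 m and angle between bracket_t1's own z axis and vertical below 0.06 rad) or horizontal distance between sample_t and sample_place above 0.12 m) and ((horizontal distance between sample_fork and sample_place below 0.12 m and x of bracket_fork1 in the frame of carrier_deck between -0.05 and 0.05 m and y of bracket_fork1 in the frame of carrier_deck between -0.07 and 0.07 m and z of bracket_fork1 in the frame of carrier_deck between -0.004 and 0.005 m and angle between bracket_fork1's own z axis and vertical below 0.06 rad) or horizontal distance between sample_fork and sample_place above 0.12 m) and ((horizontal distance between sample_l and sample_place below 0.12 m and x of bracket_l2 in the frame of carrier_deck between -0.05 and 0.05 m and y of bracket_l2 in the frame of carrier_deck between -0.07 and 0.07 m and z of bracket_l2 in the frame of carrier_deck between -0.004 and 0.005 m and angle between bracket_l2's own z axis and vertical below 0.06 rad) or horizontal distance between sample_l and sample_place above 0.12 m) and ((horizontal distance between sample_t and sample_place below 0.12 m and x of bracket_t2 in the frame of carrier_deck between -0.05 and 0.05 m and y of bracket_t2 in the frame of carrier_deck between -0.07 and 0.07 m and z of bracket_t2 in the frame of carrier_deck between -0.004 and 0.005 m and angle between bracket_t2's own z axis and vertical below 0.06 rad) or horizontal distance between sample_t and sample_place above 0.12 m) and value of joint carrier between -0.006 and 0.006 m and contact force between the fingers and bracket_l1 below 0.2 N and contact force between the fingers and bracket_t1 below 0.2 N and contact force between the fingers and bracket_fork1 below 0.2 N and contact force between the fingers and bracket_l2 below 0.2 N and contact force between the fingers and bracket_t2 below 0.2 N), for 0.3 s.
3. the loaded carrier stands in the detent of the measuring station (((horizontal distance between sample_l and sample_place below 0.12 m and x of bracket_l1 in the frame of carrier_deck between -0.05 and 0.05 m and y of bracket_l1 in the frame of carrier_deck between -0.07 and 0.07 m and z of bracket_l1 in the frame of carrier_deck between -0.004 and 0.005 m and angle between bracket_l1's own z axis and vertical below 0.06 rad) or horizontal distance between sample_l and sample_place above 0.12 m) and ((horizontal distance between sample_t and sample_place below 0.12 m and x of bracket_t1 in the frame of carrier_deck between -0.05 and 0.05 m and y of bracket_t1 in the frame of carrier_deck between -0.07 and 0.07 m and z of bracket_t1 in the frame of carrier_deck between -0.004 and 0.005 m and angle between bracket_t1's own z axis and vertical below 0.06 rad) or horizontal distance between sample_t and sample_place above 0.12 m) and ((horizontal distance between sample_fork and sample_place below 0.12 m and x of bracket_fork1 in the frame of carrier_deck between -0.05 and 0.05 m and y of bracket_fork1 in the frame of carrier_deck between -0.07 and 0.07 m and z of bracket_fork1 in the frame of carrier_deck between -0.004 and 0.005 m and angle between bracket_fork1's own z axis and vertical below 0.06 rad) or horizontal distance between sample_fork and sample_place above 0.12 m) and ((horizontal distance between sample_l and sample_place below 0.12 m and x of bracket_l2 in the frame of carrier_deck between -0.05 and 0.05 m and y of bracket_l2 in the frame of carrier_deck between -0.07 and 0.07 m and z of bracket_l2 in the frame of carrier_deck between -0.004 and 0.005 m and angle between bracket_l2's own z axis and vertical below 0.06 rad) or horizontal distance between sample_l and sample_place above 0.12 m) and ((horizontal distance between sample_t and sample_place below 0.12 m and x of bracket_t2 in the frame of carrier_deck between -0.05 and 0.05 m and y of bracket_t2 in the frame of carrier_deck between -0.07 and 0.07 m and z of bracket_t2 in the frame of carrier_deck between -0.004 and 0.005 m and angle between bracket_t2's own z axis and vertical below 0.06 rad) or horizontal distance between sample_t and sample_place above 0.12 m) and value of joint carrier between 0.116 and 0.124 m and velocity of joint carrier between -0.01 and 0.01 m/s), for 0.3 s.
At the end, for the whole second after the job is handed in: brackets of the sample's shape lie flat on the carrier's deck inside its rim; all other brackets are in the tray; carrier in the measuring station's detent (travel 0.120 m, within 4 mm); lid shut (under 0.03 rad); all brackets released and at rest (((horizontal distance between sample_l and sample_place below 0.12 m and x of bracket_l1 in the frame of carrier_deck between -0.05 and 0.05 m and y of bracket_l1 in the frame of carrier_deck between -0.07 and 0.07 m and z of bracket_l1 in the frame of carrier_deck between -0.004 and 0.005 m and angle between bracket_l1's own z axis and vertical below 0.06 rad) or (horizontal distance between sample_l and sample_place above 0.12 m and x of bracket_l1 in the frame of tray between -0.058 and 0.058 m and y of bracket_l1 in the frame of tray between -0.124 and 0.124 m and z of bracket_l1 in the frame of tray between -0.002 and 0.045 m)) and ((horizontal distance between sample_t and sample_place below 0.12 m and x of bracket_t1 in the frame of carrier_deck between -0.05 and 0.05 m and y of bracket_t1 in the frame of carrier_deck between -0.07 and 0.07 m and z of bracket_t1 in the frame of carrier_deck between -0.004 and 0.005 m and angle between bracket_t1's own z axis and vertical below 0.06 rad) or (horizontal distance between sample_t and sample_place above 0.12 m and x of bracket_t1 in the frame of tray between -0.058 and 0.058 m and y of bracket_t1 in the frame of tray between -0.124 and 0.124 m and z of bracket_t1 in the frame of tray between -0.002 and 0.045 m)) and ((horizontal distance between sample_fork and sample_place below 0.12 m and x of bracket_fork1 in the frame of carrier_deck between -0.05 and 0.05 m and y of bracket_fork1 in the frame of carrier_deck between -0.07 and 0.07 m and z of bracket_fork1 in the frame of carrier_deck between -0.004 and 0.005 m and angle between bracket_fork1's own z axis and vertical below 0.06 rad) or (horizontal distance between sample_fork and sample_place above 0.12 m and x of bracket_fork1 in the frame of tray between -0.058 and 0.058 m and y of bracket_fork1 in the frame of tray between -0.124 and 0.124 m and z of bracket_fork1 in the frame of tray between -0.002 and 0.045 m)) and ((horizontal distance between sample_l and sample_place below 0.12 m and x of bracket_l2 in the frame of carrier_deck between -0.05 and 0.05 m and y of bracket_l2 in the frame of carrier_deck between -0.07 and 0.07 m and z of bracket_l2 in the frame of carrier_deck between -0.004 and 0.005 m and angle between bracket_l2's own z axis and vertical below 0.06 rad) or (horizontal distance between sample_l and sample_place above 0.12 m and x of bracket_l2 in the frame of tray between -0.058 and 0.058 m and y of bracket_l2 in the frame of tray between -0.124 and 0.124 m and z of bracket_l2 in the frame of tray between -0.002 and 0.045 m)) and ((horizontal distance between sample_t and sample_place below 0.12 m and x of bracket_t2 in the frame of carrier_deck between -0.05 and 0.05 m and y of bracket_t2 in the frame of carrier_deck between -0.07 and 0.07 m and z of bracket_t2 in the frame of carrier_deck between -0.004 and 0.005 m and angle between bracket_t2's own z axis and vertical below 0.06 rad) or (horizontal distance between sample_t and sample_place above 0.12 m and x of bracket_t2 in the frame of tray between -0.058 and 0.058 m and y of bracket_t2 in the frame of tray between -0.124 and 0.124 m and z of bracket_t2 in the frame of tray between -0.002 and 0.045 m)) and value of joint carrier between 0.116 and 0.124 m and value of joint fixture_lid below 0.03 rad and contact force between the fingers and bracket_l1 below 0.2 N and contact force between the fingers and bracket_t1 below 0.2 N and contact force between the fingers and bracket_fork1 below 0.2 N and contact force between the fingers and bracket_l2 below 0.2 N and contact force between the fingers and bracket_t2 below 0.2 N and linear speed of each of bracket_l1, bracket_t1, bracket_fork1, bracket_l2, bracket_t2 below 0.02 m/s); the robot touches nothing.
It fails at once if a sample is moved from its place (more than 30 mm) (distance of any of sample_l, sample_t, sample_fork from where it was at the start of the episode above 0.03 m).
It fails at once if a bystander is moved (more than 30 mm) (distance of any of phone, stapler, tape_roll from where it was at the start of the episode above 0.03 m).
Of bracket_l1, bracket_l2 only 1 to 2 are there at a start; the rules pass over those that are not, and their reading is None.
Of bracket_t1, bracket_t2 only 1 to 2 are there at a start; the rules pass over those that are not, and their reading is None.
At some moment in a run one of tray may be knocked a few centimetres aside while the robot is not near it.
Once in a run the grip may slacken for a moment while it holds something.
It also fails if it takes over 210 s, if anything falls off the work surface, if the arm or the gripper's body presses on something with over 40 N, if the wrist force passes 120 N, or if a joint passes its speed limit or range.

## Working session

There is one attempt and no reset: what is moved stays moved. The work goes in short steps, Python scripts to look and compute and a shell command to move; the robot and the scene stay as the last step left them, time stands still between calls to the robot, and variables do not carry over. Pictures are saved under pics/ and viewed, at most 14 in all, crops included, and the job is handed in when it is done.

```bash
ls; mkdir -p pics; cat > h.py <<'E'
import numpy as np, cv2
from bench import get_obs, optics, workorder
from scipy.spatial.transform import Rotation as R
def K(p): return 210/np.tan(np.radians(p['fovy'])/2)
def cloud(name):
    p=optics.camera_params(name); im,d=optics.camera(name)
    f=K(p); v,u=np.mgrid[0:420,0:560]
    c=np.stack([(u-p['cx'])/f*d,-(v-p['cy'])/f*d,-d,np.ones_like(d)],-1)
    w=c@np.linalg.inv(p['view']).T
    w[d==0]=np.nan
    return im,d,w[...,:3],p
def ray(p,u,v,z):
    f=K(p); T=np.linalg.inv(p['view'])
    d=T[:3,:3]@np.array([(u-p['cx'])/f,-(v-p['cy'])/f,-1]); o=T[:3,3]
    return o+d*(z-o[2])/d[2]
E
python3 - <<'E'
from h import *
for n in ['top','side']:
    im,d,w,p=cloud(n); cv2.imwrite(f'pics/{n}0.png',im); np.savez(f'{n}0.npz',im=im,d=d,w=w)
    print(n,p)
o=get_obs(); print({k:np.round(v,3) for k,v in o.items()})
E
```

```text
pics
top {'fovy': 48.90057066767415, 'cx': 268.2023644187569, 'cy': 212.33013897721884, 'view': array([[ 5.48994807e-04, -9.99976894e-01,  6.77568015e-03,
         3.09781003e-02],
       [ 9.84886283e-01,  1.71424242e-03,  1.73193736e-01,
        -5.64523201e-01],
       [-1.73201349e-01,  6.57819198e-03,  9.84864468e-01,
        -1.43382372e+00],
       [ 0.00000000e+00,  0.00000000e+00,  0.00000000e+00,
         1.00000000e+00]])}
side {'fovy': 45.97828420019468, 'cx': 282.9909679693785, 'cy': 208.12822003694416, 'view': array([[ 0.97739359,  0.21014914, -0.02321867, -0.52191153],
       [-0.06627392,  0.40880318,  0.91021301, -0.03745462],
       [ 0.20077235, -0.88809757,  0.41348901, -1.71957363],
       [ 0.        ,  0.        ,  0.        ,  1.        ]])}
{'time_s': np.float64(0.1), 'q': array([-1.388,  0.182,  1.608,  0.   ,  1.354, -0.206]), 'dq': array([-0.   , -0.001, -0.002,  0.001, -0.001, -0.   ]), 'joint_efforts': array([-0.0000e+00, -4.4588e+01, -3.5224e+01, -0.0000e+00,  4.0000e-03,
       -0.0000e+00]), 'eef_pos': array([ 0.218, -0.532,  0.2  ]), 'eef_rot': array([-0.001,  0.981,  0.193,  0.   ]), 'wrist_force': array([-0.205,  1.18 , -0.082]), 'torque': array([ 0.035, -0.029, -0.002]), 'grasp_force': np.float64(0.0), 'opening': np.float64(1.001)}
```

View pics/top0.png

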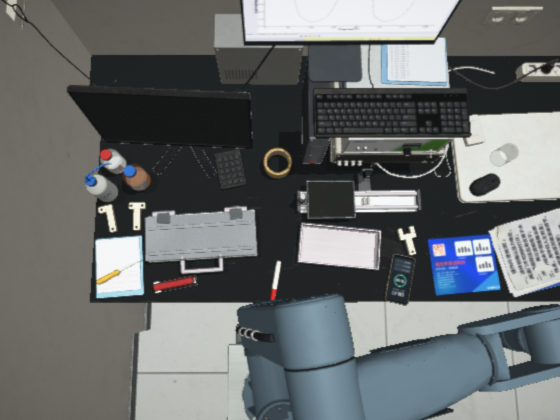

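View pics/side0.png

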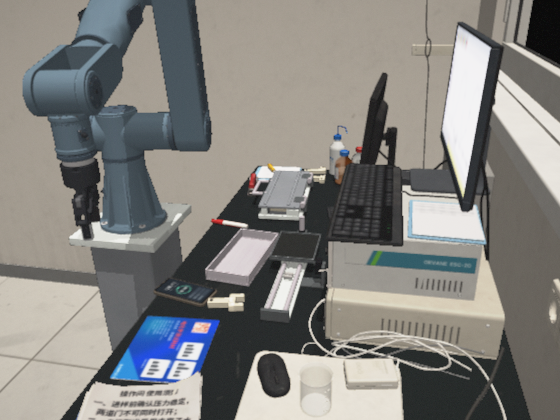

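The top view shows the fixture at about px (203,235) with its handle at (203,265), the carrier at (330,199) with its post at the left, the tray at (340,246), and a fork sample at (407,240) beside the rail. So the fork is wanted on the deck, and the L and T samples are at the far left. I'll measure these.

```bash
cat > m.py <<'E'
from h import *
z=np.load('top0.npz'); im,w=z['im'],z['w']
def rect(name,u0,u1,v0,v1,z0,z1):
    m=np.zeros((420,560),bool); m[v0:v1,u0:u1]=1
    m&=(w[...,2]>z0)&(w[...,2]<z1)
    P=w[m]; 
    if len(P)<5: print(name,len(P)); return
    r=cv2.minAreaRect(P[:,:2].astype(np.float32)*1000)
    print(name,len(P),'c',np.round(r[0],1),'s',np.round(r[1],1),'a',round(r[2],2),'medz',np.round(np.nanmedian(P[:,2]),4),'bb',np.round(P.min(0),3),np.round(P.max(0),3))
rect('lid',140,262,200,262,.03,.08)
rect('lidtop',140,262,200,262,.045,.058)
rect('handle',170,235,258,276,.03,.08)
rect('tray',290,390,215,275,.01,.06)
rect('carrier',295,360,170,225,.036,.06)
rect('post',292,320,180,225,.06,.12)
rect('rail',292,430,180,222,.008,.036)
rect('sensor',355,375,160,192,.03,.12)
rect('sample',392,420,225,258,.008,.03)
rect('phone',380,420,250,310,.004,.03)
rect('stapler',148,200,272,295,.01,.08)
rect('pen',262,290,255,305,.004,.08)
rect('tape',255,300,140,185,.02,.08)
rect('mon',60,262,80,150,.02,.6)
rect('kb',300,475,85,165,.05,.4)
print('table z',np.nanmedian(w[230:250,265:290,2]))
a=cv2.resize(im[170:300,85:430],None,fx=2.3,fy=2.3,interpolation=cv2.INTER_CUBIC); cv2.imwrite('pics/crop0.png',a)
E
python3 m.py
```

```text
lid 5108 c [491.2 246.7] s [174.6 350.5] a 3.58 medz 0.0561 bb [0.408 0.07  0.039] [0.586 0.425 0.067]
lidtop 3612 c [491.1 246.7] s [174.6 350.6] a 3.55 medz 0.0548 bb [0.408 0.07  0.045] [0.585 0.425 0.058]
handle 286 c [394.6 256.5] s [ 47.2 166.4] a 0.32 medz 0.0551 bb [0.371 0.173 0.047] [0.418 0.34  0.064]
tray 857 c [ 473.3 -201.5] s [314.1 170.6] a 88.33 medz 0.03 bb [ 0.385 -0.357  0.01 ] [ 0.562 -0.047  0.055]
carrier 1879 c [ 598.8 -155.1] s [141.  186.9] a 0.26 medz 0.0455 bb [ 0.528 -0.248  0.036] [ 0.67  -0.062  0.059]
post 27 c [605.3 -74.3] s [14.4 13. ] a 2.75 medz 0.092 bb [ 0.598 -0.081  0.067] [ 0.613 -0.068  0.098]
rail 1388 c [ 612.6 -272.7] s [139.4 451.6] a 0.04 medz 0.0168 bb [ 0.543 -0.499  0.008] [ 0.682 -0.047  0.036]
sensor 157 c [ 709.6 -286.3] s [59.8 67.3] a 1.72 medz 0.0559 bb [ 0.68  -0.319  0.031] [ 0.74  -0.252  0.083]
sample 310 c [ 474.5 -417.1] s [ 88.5 106.6] a 85.78 medz 0.0174 bb [ 0.424 -0.464  0.008] [ 0.53  -0.373  0.028]
phone 1343 c [ 361.8 -393. ] s [127.6 178.9] a 86.85 medz 0.0107 bb [ 0.272 -0.461  0.004] [ 0.448 -0.327  0.028]
stapler 405 c [346.9 318.8] s [ 46.5 149.5] a 11.26 medz 0.0456 bb [0.312 0.248 0.01 ] [0.374 0.393 0.059]
pen 348 c [359.3   7.5] s [144.   87.8] a 0.02 medz 0.0092 bb [ 0.287 -0.036  0.004] [0.431 0.051 0.023]
tape 284 c [7.344e+02 7.000e-01] s [89.  88.9] a 16.8 medz 0.0454 bb [ 0.688 -0.043  0.02 ] [0.779 0.046 0.056]
mon 11380 c [862.7 359.5] s [605.8 330.2] a 89.87 medz 0.2897 bb [0.698 0.056 0.02 ] [1.028 0.662 0.428]
kb 12003 c [ 849.5 -362.2] s [577.6 265.6] a 85.83 medz 0.2763 bb [ 0.719 -0.653  0.05 ] [ 0.996 -0.082  0.29 ]
table z 0.0007340306944255692
```

View pics/crop0.png

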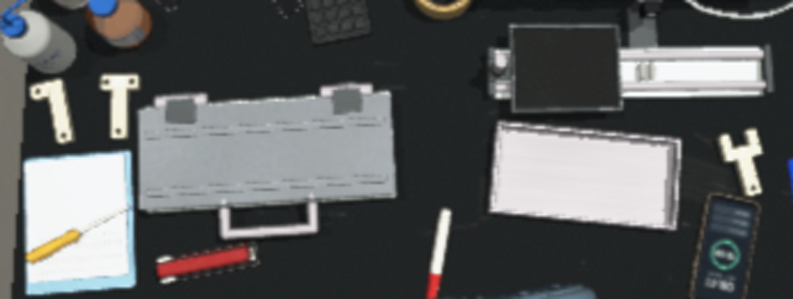

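The crop confirms the fixture is turned about +3.5°, with the handle bar at crop (269,232). Two things stand on the right: the fork sample at (742,160) and the tray at (585,175). Next I'll refine the handle pose and work out the move.

```bash
cat >> h.py <<'E'
def phi_now(o):
    w,x,y,z=o['eef_rot']; M=R.from_quat([x,y,z,w]).as_matrix(); return np.arctan2(M[1,1],M[0,1]),M
def delta(pos,phi=None,start=None):
    "tool-axes shift and turn about tool z to reach pos with tool-y heading phi, pointing down"
    o=get_obs(); ph,M=phi_now(o)
    dp=M.T@(np.array(pos)-(o['eef_pos'] if start is None else start))
    if phi is None: phi=ph
    y=np.array([np.cos(phi),np.sin(phi),0]); z=np.array([0,0,-1.]); x=np.cross(y,z)
    T=np.stack([x,y,z],1); rv=R.from_matrix(M.T@T).as_rotvec()
    print('to',np.round(pos,4),'phi',round(phi,4),'shift',np.round(dp,4),'rot',np.round(rv,4),'nrows',round(max(np.linalg.norm(dp)/.0625,np.linalg.norm(rv)/.188),1))
E
python3 - <<'E'
from h import *
z=np.load('top0.npz'); im,w=z['im'],z['w']
m=np.zeros((420,560),bool); m[195:280,140:262]=1
m&=(w[...,2]>.035)&(w[...,2]<.08)&np.isfinite(w[...,2])
P=w[m]
# handle bar
vals=[]
for u in range(188,219,2):
    c=w[255:285,u]; k=(c[:,2]>.03)&(c[:,0]<.392)
    if k.sum(): vals.append([c[k,0].min(),c[k,0].max(),c[k,1].mean(),c[k,2].max()])
vals=np.array(vals); print(np.round(vals[::3],4))
# front and back lid edge per column
E=[]
for u in range(150,255,3):
    c=w[195:275,u]; k=(c[:,2]>.045)&(c[:,2]<.061)&(c[:,0]>.40)
    if k.sum(): E.append([c[k,1].mean(),c[k,0].min(),c[k,0].max()])
E=np.array(E); k=abs(E[:,0]-.25)>.07
pf=np.polyfit(E[k,0],E[k,1],1); print('front edge slope',pf, 'bar',np.polyfit(vals[:,2],(vals[:,0]+vals[:,1])/2,1))
print(np.round(E[::3],4))
c=[.492,.247]
# silhouette
c=(P[:,:2]-[.491,.247])@np.array([[np.cos(.062),-np.sin(.062)],[np.sin(.062),np.cos(.062)]])
for a,b in [(-.18,-.15),(-.04,-.02),(.02,.04),(.15,.18)]:
    q=c[(c[:,1]>a)&(c[:,1]<b)]; print(a,np.round([q[:,0].min(),q[:,0].max()],4))
q=c[(c[:,0]>-.05)&(c[:,0]<.05)]; print('y',np.round([q[:,1].min(),q[:,1].max()],4))
mm=w[80:165,60:262].reshape(-1,3); mm=mm[(mm[:,1]>.05)&(mm[:,1]<.4)]
for a,b in [(.03,.1),(.1,.2),(.2,.3),(.3,.4),(.4,.5)]:
    k=(mm[:,2]>a)&(mm[:,2]<b)
    if k.any(): print('mon z',a,b,k.sum(),np.round(np.percentile(mm[k,0],[0,2,50]),3))
E
```

```text
[[0.337  0.3798 0.2824 0.0584]
 [0.3467 0.3831 0.2644 0.0601]
 [0.374  0.3832 0.245  0.0569]
 [0.3769 0.3831 0.2261 0.0569]
 [0.377  0.3866 0.2073 0.0607]
 [0.3772 0.3866 0.1888 0.0573]]
front edge slope [-0.05982191  0.43389134] bar [-0.24741259  0.43379737]
[[0.405  0.4108 0.5483]
 [0.3769 0.4112 0.5643]
 [0.3485 0.4142 0.572 ]
 [0.3203 0.4142 0.5515]
 [0.2916 0.4113 0.555 ]
 [0.2633 0.4206 0.5544]
 [0.2349 0.4204 0.5545]
 [0.2065 0.4239 0.5612]
 [0.1778 0.4021 0.5601]
 [0.1497 0.4268 0.5818]
 [0.1211 0.4272 0.5799]
 [0.0925 0.4304 0.5676]]
-0.18 [-0.0715  0.0672]
-0.04 [-0.1165  0.0677]
0.02 [-0.1369  0.0665]
0.15 [-0.0723  0.068 ]
y [-0.1756  0.175 ]
mon z 0.03 0.1 73 [1.019 1.02  1.022]
mon z 0.1 0.2 1203 [0.751 0.754 0.765]
mon z 0.2 0.3 1796 [0.76  0.765 0.776]
mon z 0.3 0.4 2258 [0.77  0.776 0.787]
mon z 0.4 0.5 1346 [0.782 0.787 0.798]
```

```bash
python3 - <<'E'
from h import *
delta([.381,.212,.15],.061)
E
```

```text
to [0.381 0.212 0.15 ] phi 0.061 shift [ 0.4328 -0.6261  0.0516] rot [-1.100e-03 -1.300e-03 -1.243e+00] nrows 12.2
```

```bash
python3 -m jog '[[0.216,-0.313,0,0,0,-0.6,0.4],[0.216,-0.313,0,0,0,-0.6,0.4],[0.216,-0.313,0,0,0,-0.6,0.4],[0.216,-0.313,0,0,0,-0.6,0.4],[0.216,-0.313,0,0,0,-0.6,0.4],[0.216,-0.313,0,0,0,-0.6,0.4],[0.216,-0.313,0,0,0,-0.6,0.4],[0.4328,-0.6261,0.03,0,0,-1.243,0.4],[0.4328,-0.6261,0.03,0,0,-1.243,0.4],[0.4328,-0.6261,0.03,0,0,-1.243,0.4]]' && python3 -c "
from h import *
delta([.381,.212,.15],.061)"
```

```text
time_s: 1.35
eef_pos: [0.34, 0.0228, 0.1867]
eef_rot: [0.001, 0.713, 0.702, 0.0]
wrist_force: [1.1, 0.6, 0.4]
opening: 0.402
grasp_force: 0.0
to [0.381 0.212 0.15 ] phi 0.061 shift [0.1899 0.0379 0.0366] rot [ 0.0016  0.0009 -0.0767] nrows 3.2
```

```bash
python3 -m jog '[[0.19,0.038,0.036,0,0,-0.0767,0.4],[0.19,0.038,0.036,0,0,-0.0767,0.4],[0.19,0.038,0.036,0,0,-0.0767,0.4],[0.19,0.038,0.036,0,0,-0.0767,0.4],[0.19,0.038,0.086,0,0,-0.0767,0.4],[0.19,0.038,0.116,0,0,-0.0767,0.4],[0.19,0.038,0.136,0,0,-0.0767,0.4],[0.19,0.038,0.156,0,0,-0.0767,0.4],[0.19,0.038,0.156,0,0,-0.0767,0.4]]' && python3 - <<'E'
from h import *
delta([.381,.212,.031],.061)
im,d=optics.camera('wrist'); cv2.imwrite('pics/w1.png',im)
E
```

```text
time_s: 2.48
eef_pos: [0.3802, 0.2096, 0.0293]
eef_rot: [-0.001, 0.687, 0.726, -0.002]
wrist_force: [-0.6, 0.9, 0.0]
opening: 0.399
grasp_force: 0.0
to [0.381 0.212 0.031] phi 0.061 shift [ 0.0024  0.0009 -0.0017] rot [-0.0035  0.001  -0.0055] nrows 0.0
```

View pics/w1.png

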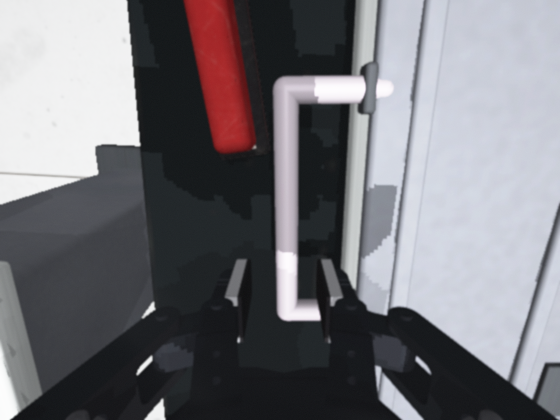

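The wrist view shows the bar at column 287, midway between the fingers (240 and 325). They are near its lower leg (row 310), so I'll shift 10 mm along the bar and close.

```bash
python3 -m jog '[[0.012,0.001,-0.002,0,0,0,0.4],[0.012,0.001,-0.002,0,0,0,0.4],[0.012,0.001,-0.002,0,0,0,0],[0.012,0.001,-0.002,0,0,0,0],[0.012,0.001,-0.002,0,0,0,0],[0.012,0.001,-0.002,0,0,0,0],[0.012,0.001,-0.002,0,0,0,0]]' && python3 - <<'E'
from h import *
o=get_obs(); ph,M=phi_now(o); print(ph,o['eef_pos'],o['grasp_force'])
r=.187
for t in [.15,.3,.45,.6,.75,.9,1.05,1.2,1.35,1.5,1.6,1.7,1.8]:
    print(t,'dy',round(r-r*np.cos(t),4),'dz',round(-r*np.sin(t),4), 'chord',round(r*.15,4))
E
```

```text
time_s: 3.4
eef_pos: [0.3814, 0.2232, 0.0325]
eef_rot: [-0.0, 0.687, 0.727, -0.0]
wrist_force: [0.4, -0.5, -0.4]
opening: -0.0
grasp_force: 0.0
0.05715478891991048 [0.38141031 0.22319197 0.03253152] 0.0
0.15 dy 0.0021 dz -0.0279 chord 0.028
0.3 dy 0.0084 dz -0.0553 chord 0.028
0.45 dy 0.0186 dz -0.0813 chord 0.028
0.6 dy 0.0327 dz -0.1056 chord 0.028
0.75 dy 0.0502 dz -0.1275 chord 0.028
0.9 dy 0.0708 dz -0.1465 chord 0.028
1.05 dy 0.094 dz -0.1622 chord 0.028
1.2 dy 0.1192 dz -0.1743 chord 0.028
1.35 dy 0.146 dz -0.1825 chord 0.028
1.5 dy 0.1738 dz -0.1865 chord 0.028
1.6 dy 0.1925 dz -0.1869 chord 0.028
1.7 dy 0.2111 dz -0.1854 chord 0.028
1.8 dy 0.2295 dz -0.1821 chord 0.028
```

```bash
python3 - <<'E'
from h import *
im,d,w,p=cloud('wrist'); cv2.imwrite('pics/w2.png',im)
print(get_obs()['opening'],get_obs()['grasp_force'])
for v in (120,160,200,240): print([ (u,np.round(w[v,u],3)) for u in (270,280,287,294,300)])
E
```

```text
0.0011353963387441604 0.0
[(270, array([0.37 , 0.302, 0.052])), (280, array([0.375, 0.302, 0.058])), (287, array([0.378, 0.302, 0.057])), (294, array([0.382, 0.303, 0.057])), (300, array([0.384, 0.303, 0.057]))]
[(270, array([0.369, 0.275, 0.001])), (280, array([0.376, 0.283, 0.057])), (287, array([0.38 , 0.284, 0.056])), (294, array([0.385, 0.276, 0.   ])), (300, array([nan, nan, nan]))]
[(270, array([0.37 , 0.247, 0.001])), (280, array([0.377, 0.263, 0.057])), (287, array([0.381, 0.263, 0.055])), (294, array([0.387, 0.248, 0.001])), (300, array([0.391, 0.248, 0.   ]))]
[(270, array([0.372, 0.217, 0.001])), (280, array([0.378, 0.241, 0.056])), (287, array([0.382, 0.241, 0.055])), (294, array([0.389, 0.218, 0.001])), (300, array([0.394, 0.218, 0.001]))]
```

View pics/w2.png

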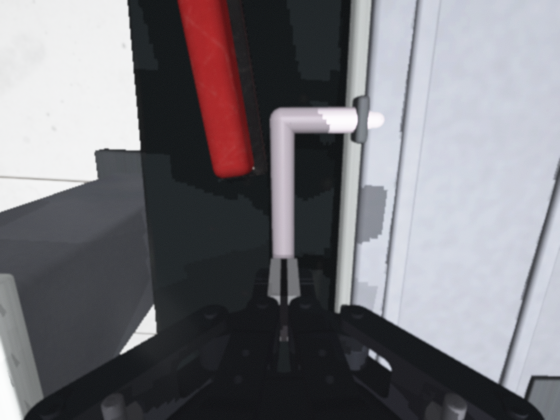

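```bash
python3 -m jog '[[0,0,0,0,0,0,0],[0,0,0,0,0,0,0]]'; python3 - <<'E'
from h import *
im,d,w,p=cloud('wrist'); 
for v in (250,256,262,270,280,290): print(v,[ (u,np.round(w[v,u],3).tolist()) for u in (265,274,284,293,300)])
im=optics.camera('side')[0]; cv2.imwrite('pics/s2.png',cv2.resize(im[100:240,180:360],None,fx=4,fy=4,interpolation=cv2.INTER_CUBIC))
E
```

```text
time_s: 3.7
eef_pos: [0.3814, 0.2232, 0.0325]
eef_rot: [-0.0, 0.687, 0.727, -0.0]
wrist_force: [0.1, -0.7, 0.8]
opening: -0.001
grasp_force: 0.0
250 [(265, [0.368, 0.209, 0.001]), (274, [0.375, 0.234, 0.054]), (284, [0.381, 0.235, 0.057]), (293, [0.386, 0.234, 0.053]), (300, [0.394, 0.21, 0.001])]
256 [(265, [0.369, 0.204, 0.001]), (274, [0.376, 0.23, 0.054]), (284, [0.381, 0.232, 0.057]), (293, [0.386, 0.23, 0.053]), (300, [0.395, 0.206, 0.001])]
262 [(265, [0.369, 0.199, 0.001]), (274, [0.376, 0.236, 0.072]), (284, [0.381, 0.235, 0.071]), (293, [0.385, 0.236, 0.071]), (300, [0.395, 0.2, 0.001])]
270 [(265, [0.372, 0.231, 0.073]), (274, [0.376, 0.235, 0.08]), (284, [0.381, 0.236, 0.08]), (293, [0.385, 0.236, 0.08]), (300, [0.389, 0.232, 0.072])]
280 [(265, [0.372, 0.231, 0.082]), (274, [0.376, 0.236, 0.089]), (284, [0.381, 0.236, 0.089]), (293, [0.385, 0.236, 0.089]), (300, [0.388, 0.233, 0.083])]
290 [(265, [0.373, 0.231, 0.09]), (274, [0.377, 0.235, 0.097]), (284, [0.381, 0.236, 0.097]), (293, [0.384, 0.236, 0.097]), (300, [0.388, 0.232, 0.09])]
```

View pics/s2.png

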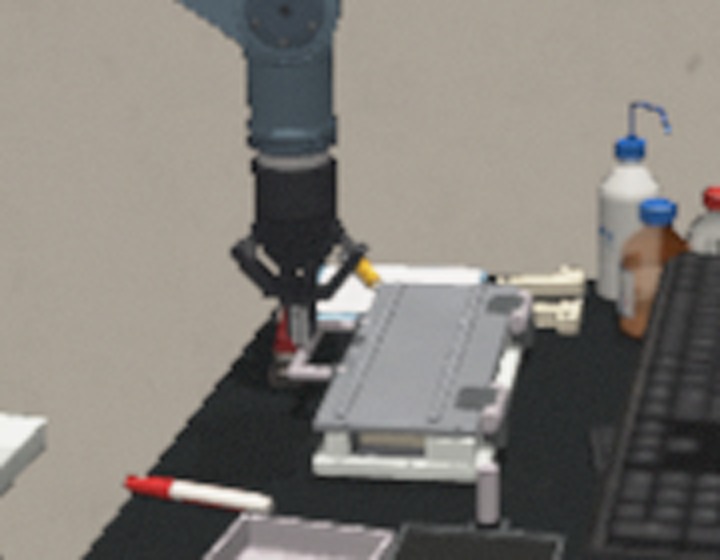

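```bash
python3 - <<'E'
from h import *
p=optics.camera_params('side'); f=K(p); T=np.linalg.inv(p['view'])
im,d,w,_=cloud('side')
for u,v in [(255,186),(254,186),(256,186)]:
    dd=T[:3,:3]@np.array([(u-p['cx'])/f,-(v-p['cy'])/f,-1]); o=T[:3,3]; print(u,v,o+dd*(.22-o[1])/dd[1])
for v in range(170,198,2): print(v,[np.round(w[v,u],3).tolist() for u in (252,254,256,258)])
o=get_obs(); print(o['q'])
pw=optics.camera_params('wrist'); print(np.round(np.linalg.inv(pw['view']),3), pw['fovy'])
E
```

```text
255 186 [0.38316683 0.22       0.05930856]
254 186 [0.37936119 0.22       0.05907376]
256 186 [0.38696885 0.22       0.05954313]
170 [[0.379, 0.207, 0.126], [0.29, 0.539, 0.001], [0.392, 0.211, 0.125], [0.396, 0.224, 0.121]]
172 [[0.378, 0.208, 0.118], [0.377, 0.238, 0.107], [0.392, 0.212, 0.117], [0.396, 0.224, 0.113]]
174 [[0.377, 0.209, 0.11], [0.381, 0.221, 0.106], [0.393, 0.207, 0.112], [0.395, 0.224, 0.105]]
176 [[0.376, 0.211, 0.101], [0.38, 0.223, 0.097], [0.392, 0.208, 0.103], [0.398, 0.215, 0.101]]
178 [[0.376, 0.212, 0.093], [0.382, 0.216, 0.092], [0.389, 0.218, 0.092], [0.395, 0.222, 0.09]]
180 [[0.375, 0.212, 0.085], [0.382, 0.216, 0.084], [0.389, 0.216, 0.085], [0.395, 0.221, 0.083]]
182 [[0.374, 0.215, 0.076], [0.383, 0.21, 0.079], [0.389, 0.217, 0.076], [0.395, 0.221, 0.075]]
184 [[0.373, 0.218, 0.067], [0.384, 0.206, 0.073], [0.39, 0.211, 0.071], [nan, nan, nan]]
186 [[0.357, 0.271, 0.037], [0.381, 0.215, 0.061], [0.389, 0.212, 0.063], [0.386, 0.251, 0.047]]
188 [[0.357, 0.268, 0.03], [0.381, 0.214, 0.054], [0.387, 0.22, 0.052], [0.359, 0.345, -0.0]]
190 [[0.358, 0.263, 0.024], [0.387, 0.191, 0.056], [0.36, 0.312, 0.005], [0.364, 0.325, -0.0]]
192 [[0.384, 0.174, 0.054], [0.392, 0.174, 0.055], [0.399, 0.176, 0.055], [0.404, 0.183, 0.052]]
194 [[0.384, 0.174, 0.047], [0.391, 0.175, 0.047], [0.398, 0.176, 0.047], [0.405, 0.178, 0.047]]
196 [[0.355, 0.27, -0.004], [0.367, 0.256, 0.003], [0.371, 0.267, -0.001], [0.379, 0.267, -0.001]]
[ 2.59680354e-01  1.25971561e-01  2.05976806e+00 -7.21597707e-06
  9.55843889e-01  2.02501894e-01]
[[ 0.998 -0.054 -0.018  0.377]
 [ 0.057  0.949  0.309  0.304]
 [ 0.    -0.31   0.951  0.206]
 [ 0.     0.     0.     1.   ]] 69.63171273139588
```

The depth readings put the closed fingertips at about z 0.06, above the bar, so the real tips sit higher than the reported TCP. I'll open, go 25 mm lower and close again; that stays clear of the table under either reading.

```bash
python3 -m jog '[[0,0,0,0,0,0,0.4],[0,0,0,0,0,0,0.4],[0,0,0,0,0,0,0.4],[0,0,0.012,0,0,0,0.4],[0,0,0.025,0,0,0,0.4],[0,0,0.025,0,0,0,0],[0,0,0.025,0,0,0,0],[0,0,0.025,0,0,0,0],[0,0,0.025,0,0,0,0],[0,0,0.025,0,0,0,0]]'; python3 - <<'E'
from h import *
im,d,w,p=cloud('wrist'); 
for v in (250,256,262,270,280,290): print(v,[ (u,np.round(w[v,u],3).tolist()) for u in (265,274,284,293,300)])
E
```

```text
time_s: 5.1
eef_pos: [0.381, 0.223, 0.0075]
eef_rot: [-0.0, 0.687, 0.727, -0.0]
wrist_force: [-1.1, -2.0, -2.7]
opening: 0.118
grasp_force: 58.4
250 [(265, [0.369, 0.22, 0.001]), (274, [0.375, 0.246, 0.056]), (284, [0.38, 0.247, 0.058]), (293, [0.384, 0.246, 0.056]), (300, [0.392, 0.221, -0.001])]
256 [(265, [0.369, 0.216, 0.001]), (274, [0.375, 0.243, 0.056]), (284, [0.38, 0.244, 0.058]), (293, [0.384, 0.243, 0.054]), (300, [0.392, 0.217, 0.001])]
262 [(265, [0.371, 0.235, 0.047]), (274, [0.376, 0.24, 0.056]), (284, [0.38, 0.241, 0.058]), (293, [0.384, 0.241, 0.056]), (300, [0.388, 0.236, 0.046])]
270 [(265, [0.372, 0.235, 0.055]), (274, [0.376, 0.236, 0.057]), (284, [0.38, 0.237, 0.058]), (293, [0.385, 0.236, 0.055]), (300, [0.388, 0.236, 0.055])]
280 [(265, [0.372, 0.235, 0.064]), (274, [0.376, 0.231, 0.056]), (284, [0.381, 0.232, 0.058]), (293, [0.385, 0.23, 0.054]), (300, [0.387, 0.236, 0.064])]
290 [(265, [0.373, 0.235, 0.072]), (274, [0.376, 0.225, 0.056]), (284, [0.381, 0.227, 0.058]), (293, [0.385, 0.225, 0.055]), (300, [0.387, 0.236, 0.072])]
```

Gripped: 58 N at opening 0.118. The real fingertips are about 33 mm above the reported TCP. Now I'll swing the lid along its arc.

```bash
python3 -m jog '[[0,0.0021,-0.0279,0,0,0,0],[0,0.0084,-0.0553,0,0,0,0],[0,0.0186,-0.0813,0,0,0,0],[0,0.0327,-0.1056,0,0,0,0],[0,0.0502,-0.1275,0,0,0,0],[0,0.0708,-0.1465,0,0,0,0],[0,0.094,-0.1622,0,0,0,0],[0,0.1192,-0.1743,0,0,0,0],[0,0.146,-0.1825,0,0,0,0],[0,0.146,-0.1825,0,0,0,0]]'
```

```text
time_s: 6.4
eef_pos: [0.5301, 0.2325, 0.1935]
eef_rot: [0.001, 0.687, 0.727, 0.003]
wrist_force: [-3.8, -0.2, 12.5]
opening: 0.106
grasp_force: 62.8
```

```bash
python3 -m jog '[[0,0.0278,-0.006,0,0,0,0],[0,0.0465,-0.0064,0,0,0,0],[0,0.0651,-0.005,0,0,0,0],[0,0.0835,-0.0015,0,0,0,0],[0,0.0926,0,0,0,0,0],[0,0.0926,0,0,0,0,0],[0,0.0926,0,0,0,0,0.5],[0,0.0926,0,0,0,0,0.5],[0,0.0926,0,0,0,0,0.5],[0,0.0926,0,0,0,0,0.5]]' && python3 - <<'E'
from h import *
im,d,w,p=cloud('wrist'); cv2.imwrite('pics/w3.png',im)
E
```

```text
time_s: 7.65
eef_pos: [0.6195, 0.2367, 0.1899]
eef_rot: [-0.0, 0.687, 0.727, -0.0]
wrist_force: [0.1, 0.1, 0.3]
opening: 0.502
grasp_force: 0.0
```

View pics/w3.png

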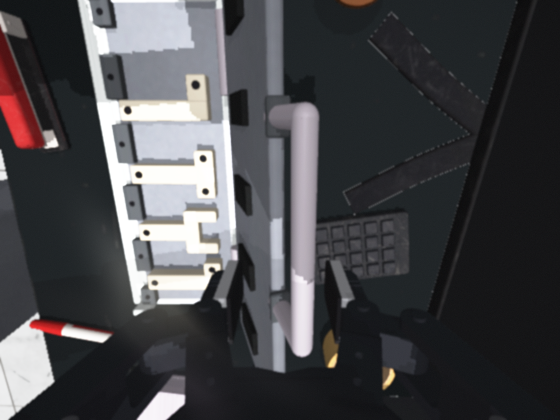

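The lid stands open with the bar free between the fingers (column 303, fingers at 235 and 335). In the nests I see, from top to bottom, L (row 105), T (175), fork (230) and another (280). I'll rise and retract, turning for the bracket grasps, then look from above.

```bash
python3 -m jog '[[0,0,-0.06,0,0,0,0.5],[0,0,-0.11,0,0,0,0.5],[-0.272,-0.316,-0.11,0,0,1.567,0.6],[-0.272,-0.316,-0.11,0,0,1.567,0.6],[-0.272,-0.316,-0.11,0,0,1.567,0.6],[-0.272,-0.316,-0.11,0,0,1.567,0.6],[-0.272,-0.316,-0.11,0,0,1.567,0.6],[-0.272,-0.316,-0.11,0,0,1.567,0.6],[-0.272,-0.316,-0.11,0,0,1.567,0.6],[-0.272,-0.316,-0.11,0,0,1.567,0.6]]' && python3 - <<'E'
from h import *
im,d,w,p=cloud('top'); np.savez('top1.npz',im=im,d=d,w=w); cv2.imwrite('pics/t1.png',cv2.resize(im[170:300,85:430],None,fx=2.3,fy=2.3,interpolation=cv2.INTER_CUBIC))
E
```

```text
time_s: 8.95
eef_pos: [0.3184, -0.0546, 0.3004]
eef_rot: [0.001, 0.998, 0.058, 0.001]
wrist_force: [0.6, 0.4, -0.2]
opening: 0.602
grasp_force: 0.0
```

View pics/t1.png

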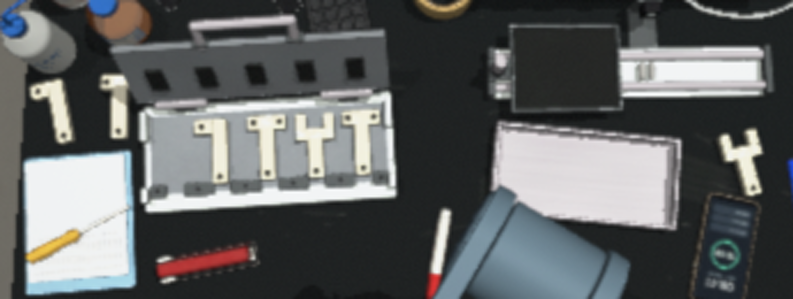

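The lid is open. The left nest is empty, then come L (crop 215,150), T (265,145), fork (315,145) and T (362,140). The fork goes on the deck; L and both Ts go to the tray. I'll locate the brackets, tray, deck and post.

```bash
cat > loc.py <<'E'
from h import *
def brackets(im,p,u0,u1,v0,v1,z):
    hsv=cv2.cvtColor(im,cv2.COLOR_BGR2HSV); m=np.zeros((420,560),np.uint8)
    m[v0:v1,u0:u1]=cv2.inRange(hsv,(15,25,120),(40,120,255))[v0:v1,u0:u1]
    n,l,s,c=cv2.connectedComponentsWithStats(m); out=[]
    for i in range(1,n):
        if s[i,4]<60: continue
        v,u=np.where(l==i); P=np.array([ray(p,a,b,z) for a,b in zip(u,v)])[:,:2]
        out.append((s[i,4],P))
    return sorted(out,key=lambda t:-t[1][:,1].mean())
E
python3 - <<'E'
from loc import *
zz=np.load('top1.npz'); im,w=zz['im'],zz['w']; p=optics.camera_params('top')
bs=brackets(im,p,150,255,215,258,.038)
th=.060
ex=np.array([np.cos(th),np.sin(th)]); ey=np.array([-ex[1],ex[0]])
for n,P in bs:
    X=P@ex; Y=P@ey; x0=X.min(); sh=(X<x0+.045)
    pf=np.polyfit(X[sh],[*Y[sh]],1)
    xe=[X.min(),X.max()]; yc=(np.percentile(Y[sh],2)+np.percentile(Y[sh],98))/2
    c=ex*(sum(xe)/2)+ey*yc
    print(n,'len',round(xe[1]-xe[0],4),'width',round(np.ptp(Y[sh]),4),'centre',np.round(c,4),'yy',round(yc,4),'xx',round(sum(xe)/2,4),'slope',round(pf[0],3))
# tray, deck
def top(u0,u1,v0,v1,z0,z1,name):
    m=np.zeros((420,560),bool); m[v0:v1,u0:u1]=1; m&=(w[...,2]>z0)&(w[...,2]<z1)
    P=w[m][:,:2].astype(np.float32)*1000; r=cv2.minAreaRect(P); print(name,len(P),np.round(r[0],1),np.round(r[1],1),round(r[2],2))
top(290,390,215,250,.02,.04,'tray'); 
z=np.load('top0.npz'); w=z['w']
top(290,390,215,275,.022,.037,'tray0')
hull=None
top(302,360,175,225,.042,.055,'deck')
g=cv2.cvtColor(z['im'],cv2.COLOR_BGR2GRAY)
print(np.round(w[200,300:312],3).tolist())
E
```

```text
76 len 0.0852 width 0.0202 centre [0.4962 0.2476] yy 0.2174 xx 0.5101 slope -0.042
tray 215 [ 503.1 -199.1] [109.5 263.5] 0.13
tray0 352 [ 476.1 -200.8] [260.4 161.8] 84.51
deck 1550 [ 607.4 -162.8] [123.7 171.3] 0.26
[[0.603, -0.07, 0.059], [0.6, -0.072, 0.075], [0.599, -0.075, 0.081], [0.601, -0.079, 0.07], [0.606, -0.084, 0.047], [0.604, -0.087, 0.054], [0.606, -0.091, 0.047], [0.605, -0.094, 0.048], [0.605, -0.097, 0.048], [0.606, -0.1, 0.045], [0.607, -0.104, 0.041], [0.606, -0.107, 0.044]]
```

```bash
python3 - <<'E'
from loc import *
z1=np.load('top1.npz'); z0=np.load('top0.npz'); p=optics.camera_params('top')
im=z1['im']; hsv=cv2.cvtColor(im,cv2.COLOR_BGR2HSV)
print([hsv[170+int(y/2.3),85+int(x/2.3)].tolist() for x,y in [(218,150),(267,150),(316,160),(362,150),(315,135),(190,160),(742,165)]])
th=.06; ex=np.array([np.cos(th),np.sin(th)]); ey=np.array([-ex[1],ex[0]])
m=np.zeros((420,560),np.uint8); m[214:252,165:252]=((hsv[...,1]>18)&(hsv[...,2]>150)&(hsv[...,0]<45))[214:252,165:252]
n,l,s,c=cv2.connectedComponentsWithStats(m)
for i in range(1,n):
    if s[i,4]<40: continue
    v,u=np.where(l==i); P=np.array([ray(p,a,b,.038) for a,b in zip(u,v)])[:,:2]; X=P@ex; Y=P@ey; sh=X<X.min()+.045
    xc=(X.min()+X.max())/2; yc=(Y[sh].min()+Y[sh].max())/2
    print(s[i,4],'len',round(np.ptp(X),4),'w',round(np.ptp(Y[sh]),4),'c',np.round(ex*xc+ey*yc,4),'loc',round(xc,4),round(yc,4))
im=z0['im']; g=cv2.cvtColor(im,cv2.COLOR_BGR2GRAY)
m=np.zeros((420,560),np.uint8); m[218:275,292:388]=(g>110)[218:275,292:388]
n,l,s,c=cv2.connectedComponentsWithStats(m); i=1+np.argmax(s[1:,4]); v,u=np.where(l==i)
P=np.array([ray(p,a,b,.032) for a,b in zip(u,v)])[:,:2].astype(np.float32); r=cv2.minAreaRect(P*1000); print('tray',r)
w=z0['w']
# deck: rim/flat, rays
m=(w[...,2]>.040)&(w[...,2]<.056); m[:, :302]=0; m[:,362:]=0; m[:170]=0; m[226:]=0
n,l,s,c=cv2.connectedComponentsWithStats(m.astype(np.uint8)); i=1+np.argmax(s[1:,4]); print(s[i])
P=w[l==i]; print('x',np.percentile(P[:,0],[0,1,99,100]),'y',np.percentile(P[:,1],[0,1,99,100]))
for v in (185,199,212): 
  q=w[v][(l[v]==i)]; print(v,q[[0,-1]].round(4).tolist())
for u in (312,330,350): 
  q=w[:,u][(l[:,u]==i)]; print(u,q[[0,-1]].round(4).tolist())
E
```

```text
[[26, 21, 242], [27, 21, 242], [27, 20, 242], [27, 20, 242], [28, 15, 242], [103, 11, 164], [28, 19, 237]]
199 len 0.0892 w 0.0202 c [0.5044 0.1162] loc 0.5104 0.0858
203 len 0.0889 w 0.0206 c [0.4976 0.2477] loc 0.5116 0.2174
152 len 0.086 w 0.0209 c [0.4995 0.1806] loc 0.5094 0.1503
221 len 0.0893 w 0.0201 c [0.4916 0.3145] loc 0.5095 0.2845
tray ((459.71990966796875, -196.784423828125), (260.0066833496094, 128.4708251953125), 84.62979888916016)
[ 302  181   54   38 1724]
x [0.5452638  0.54622373 0.66813632 0.66954101] y [-0.24840691 -0.24641513 -0.0878483  -0.07716073]
185 [[0.6547, -0.0943, 0.0495], [0.6537, -0.2459, 0.0553]]
199 [[0.6092, -0.0875, 0.0451], [0.6087, -0.2456, 0.0491]]
212 [[0.5666, -0.0967, 0.0445], [0.5661, -0.2475, 0.0491]]
312 [[0.6679, -0.1106, 0.0501], [0.5453, -0.1082, 0.0553]]
330 [[0.6682, -0.1692, 0.0498], [0.5466, -0.1668, 0.0479]]
350 [[0.6684, -0.2345, 0.0492], [0.5472, -0.2316, 0.045]]
```

```bash
python3 -c "
from h import *
delta([.4895,.180,.08],-1.511)"
```

```text
to [0.4895 0.18   0.08  ] phi -1.511 shift [ 0.1948 -0.2141  0.2205] rot [ 0.0013 -0.0016  0.0504] nrows 5.8
```

```bash
python3 -m jog '[[0.195,-0.214,0.22,0,0,0.05,0.55],[0.195,-0.214,0.22,0,0,0.05,0.55],[0.195,-0.214,0.22,0,0,0.05,0.55],[0.195,-0.214,0.22,0,0,0.05,0.55],[0.195,-0.214,0.22,0,0,0.05,0.55],[0.195,-0.214,0.22,0,0,0.05,0.55],[0.195,-0.214,0.22,0,0,0.05,0.55],[0.195,-0.214,0.22,0,0,0.05,0.55]]' && python3 - <<'E'
from h import *
im,d,w,p=cloud('wrist'); cv2.imwrite('pics/w4.png',im)
for v in (250,255,260,265,270,280): print(v,[ (u,np.round(w[v,u],3).tolist()) for u in (215,225,235,245,325,335,345,355)])
delta([.4895,.180,.08],-1.511)
E
```

```text
time_s: 10.0
eef_pos: [0.4855, 0.1845, 0.0801]
eef_rot: [0.0, 0.999, 0.04, -0.0]
wrist_force: [0.9, -0.5, -0.1]
opening: 0.549
grasp_force: 0.0
250 [(215, [0.459, 0.239, 0.034]), (225, [0.456, 0.232, 0.026]), (235, [0.457, 0.224, 0.026]), (245, [0.457, 0.216, 0.024]), (325, [0.46, 0.149, 0.021]), (335, [0.461, 0.14, 0.02]), (345, [0.462, 0.132, 0.021]), (355, [0.465, 0.125, 0.027])]
255 [(215, [0.456, 0.238, 0.036]), (225, [0.454, 0.231, 0.032]), (235, [0.455, 0.223, 0.032]), (245, [0.456, 0.215, 0.033]), (325, [0.461, 0.15, 0.031]), (335, [0.461, 0.142, 0.032]), (345, [0.462, 0.134, 0.032]), (355, [0.461, 0.125, 0.029])]
260 [(215, [0.444, 0.241, 0.021]), (225, [0.45, 0.231, 0.033]), (235, [0.451, 0.223, 0.032]), (245, [0.451, 0.215, 0.032]), (325, [0.456, 0.15, 0.032]), (335, [0.458, 0.142, 0.033]), (345, [0.458, 0.134, 0.033]), (355, [0.454, 0.123, 0.022])]
265 [(215, [0.439, 0.241, 0.021]), (225, [0.494, 0.215, 0.121]), (235, [0.494, 0.21, 0.122]), (245, [0.448, 0.214, 0.034]), (325, [0.453, 0.15, 0.033]), (335, [0.499, 0.162, 0.123]), (345, [0.499, 0.157, 0.122]), (355, [0.449, 0.122, 0.022])]
270 [(215, [0.434, 0.241, 0.021]), (225, [0.494, 0.214, 0.127]), (235, [0.492, 0.21, 0.123]), (245, [0.442, 0.214, 0.032]), (325, [0.448, 0.149, 0.033]), (335, [0.498, 0.163, 0.128]), (345, [0.498, 0.158, 0.126]), (355, [0.444, 0.121, 0.021])]
280 [(215, [0.49, 0.218, 0.13]), (225, [0.495, 0.212, 0.137]), (235, [0.487, 0.21, 0.123]), (245, [0.426, 0.215, 0.021]), (325, [0.432, 0.145, 0.02]), (335, [0.496, 0.163, 0.132]), (345, [0.498, 0.16, 0.135]), (355, [0.495, 0.154, 0.13])]
to [0.4895 0.18   0.08  ] phi -1.511 shift [0.0031 0.0045 0.001 ] rot [ 0.0001 -0.0012  0.0197] nrows 0.1
```

View pics/w4.png

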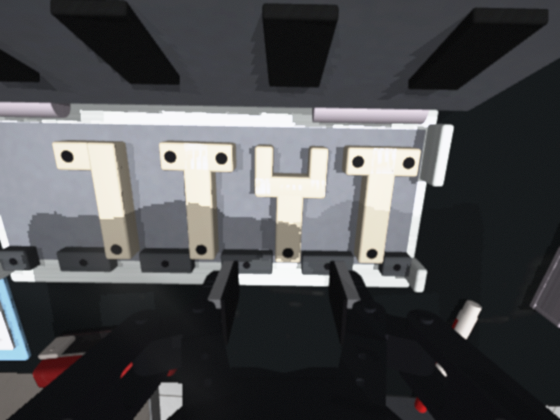

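The wrist view shows L, T, fork and T, with the fork shank at column 288 and the fingers straddling it at 220 and 350. The open tips are about 37 mm above the reported TCP. Now I'll descend on the fork and grip it.

```bash
python3 -m jog '[[0.003,0.0045,0.03,0,0,0.02,0.55],[0.003,0.0045,0.06,0,0,0.02,0.55],[0.003,0.0045,0.08,0,0,0.02,0.55],[0.003,0.0045,0.089,0,0,0.02,0.55],[0.003,0.0045,0.089,0,0,0.02,0],[0.003,0.0045,0.089,0,0,0.02,0],[0.003,0.0045,0.089,0,0,0.02,0],[0.003,0.0045,0.089,0,0,0.02,0],[0.003,0.0045,0.089,0,0,0.02,0]]' && python3 -c "
from h import *
delta([.597,-.1705,.08],-1.567)"
```

```text
time_s: 11.18
eef_pos: [0.4905, 0.1802, -0.0074]
eef_rot: [0.0, 1.0, 0.029, 0.001]
wrist_force: [-1.3, -0.9, 6.4]
opening: 0.218
grasp_force: 60.3
to [ 0.597  -0.1705  0.08  ] phi -1.567 shift [ 0.0862  0.3563 -0.0871] rot [ 0.0001 -0.0025  0.0545] nrows 6.0
```

```bash
python3 -m jog '[[0,0,-0.03,0,0,0,0],[0,0,-0.07,0,0,0,0],[0,0,-0.12,0,0,0,0],[0.086,0.356,-0.12,0,0,0.0545,0],[0.086,0.356,-0.12,0,0,0.0545,0],[0.086,0.356,-0.12,0,0,0.0545,0],[0.086,0.356,-0.12,0,0,0.0545,0],[0.086,0.356,-0.12,0,0,0.0545,0],[0.086,0.356,-0.12,0,0,0.0545,0],[0.086,0.356,-0.12,0,0,0.0545,0]]' && python3 - <<'E'
from h import *
im,d,w,p=cloud('wrist'); cv2.imwrite('pics/w5.png',im)
delta([.597,-.1705,.018],-1.567)
E
```

```text
time_s: 12.42
eef_pos: [0.5964, -0.1746, 0.1115]
eef_rot: [0.001, 1.0, -0.001, 0.001]
wrist_force: [-0.1, 1.6, -0.5]
opening: 0.219
grasp_force: 64.6
to [ 0.597  -0.1705  0.018 ] phi -1.567 shift [ 0.0013 -0.0016  0.0931] rot [-0.     -0.0002 -0.0032] nrows 1.5
```

View pics/w5.png

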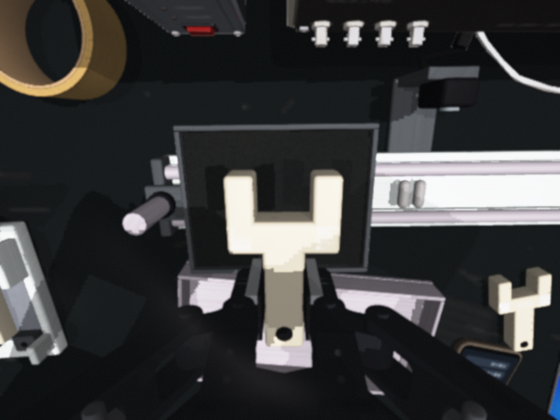

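The wrist view shows the fork held level over the deck (columns 175–378), with the post at (150,215). I'll lower it and release.

```bash
python3 -m jog '[[0,-0.001,0.05,0,0,0,0],[0,-0.001,0.075,0,0,0,0],[0,-0.001,0.088,0,0,0,0],[0,-0.001,0.094,0,0,0,0],[0,-0.001,0.094,0,0,0,0],[0,-0.001,0.094,0,0,0,0.45],[0,-0.001,0.094,0,0,0,0.45],[0,-0.001,0.094,0,0,0,0.45],[0,-0.001,0.05,0,0,0,0.45],[0,-0.001,0,0,0,0,0.5]]' && python3 - <<'E'
from h import *
im,d,w,p=cloud('wrist')
hsv=cv2.cvtColor(im,cv2.COLOR_BGR2HSV); m=((hsv[...,2]>120)&(hsv[...,1]>15)&(hsv[...,0]<45)&(w[...,2]>.05)&(w[...,2]<.075)&(w[...,1]<-.09)&(w[...,1]>-.25)&(w[...,0]>.54))
P=w[m]; print(m.sum(),P.min(0),P.max(0),np.median(P,0))
A=np.c_[P[:,:2]-P[:,:2].mean(0),np.ones(len(P))]; print(np.linalg.lstsq(A,P[:,2],rcond=None)[0])
o=get_obs();print(o['opening'])
# wrist look: next brackets; T near (.5044,.1162)
delta([.4944,.1156,.10],-1.511)
E
```

```text
time_s: 13.72
eef_pos: [0.5947, -0.1689, 0.1111]
eef_rot: [-0.001, 1.0, 0.002, -0.001]
wrist_force: [0.7, -0.9, -0.4]
opening: 0.5
grasp_force: 0.0
1644 [ 0.56169365 -0.19341034  0.05074103] [ 0.6517944  -0.14112262  0.06474677] [ 0.59528904 -0.16773444  0.06245187]
[-0.02222871 -0.00470174  0.0621776 ]
0.5006478776047476
to [0.4944 0.1156 0.1   ] phi -1.511 shift [-0.1041 -0.2871  0.0177] rot [ 0.0047 -0.0087 -0.0562] nrows 4.9
```

The fork lies flat on the deck: centre (0.607, −0.167), top at 0.062 as expected. Next is the right-hand T.

```bash
python3 -m jog '[[-0.104,-0.287,0,0,0,-0.056,0.5],[-0.104,-0.287,0,0,0,-0.056,0.5],[-0.104,-0.287,0,0,0,-0.056,0.5],[-0.104,-0.287,0,0,0,-0.056,0.5],[-0.104,-0.287,0.018,0,0,-0.056,0.5],[-0.104,-0.287,0.018,0,0,-0.056,0.5],[-0.104,-0.287,0.018,0,0,-0.056,0.5],[-0.104,-0.287,0.018,0,0,-0.056,0.5]]' && python3 - <<'E'
from h import *
from loc import *
delta([.4944,.1156,-.008],-1.511)
im,d,w,p=cloud('wrist')
hsv=cv2.cvtColor(im,cv2.COLOR_BGR2HSV)
m=((hsv[...,2]>100)&(hsv[...,1]>15)&(hsv[...,0]<45)&(w[...,2]>.03)&(w[...,2]<.046)&(w[...,0]>.45)).astype(np.uint8)
n,l,s,c=cv2.connectedComponentsWithStats(m)
for i in range(1,n):
    if s[i,4]>500: 
        P=w[l==i]; print(s[i],P.min(0).round(4),P.max(0).round(4))
im,d,w,p=cloud('top'); g=cv2.cvtColor(im,cv2.COLOR_BGR2GRAY)
m=np.zeros((420,560),np.uint8); m[218:275,292:388]=(g>110)[218:275,292:388]
n,l,s,c=cv2.connectedComponentsWithStats(m); i=1+np.argmax(s[1:,4]); v,u=np.where(l==i)
P=np.array([ray(p,a,b,.032) for a,b in zip(u,v)])[:,:2].astype(np.float32); print('tray',cv2.minAreaRect(P*1000))
E
```

```text
time_s: 14.78
eef_pos: [0.4918, 0.1162, 0.0936]
eef_rot: [0.0, 1.0, 0.029, 0.001]
wrist_force: [0.2, 0.0, 0.1]
opening: 0.5
grasp_force: 0.0
to [ 0.4944  0.1156 -0.008 ] phi -1.511 shift [0.0025 0.0007 0.1016] rot [ 0.0003 -0.0013 -0.002 ] nrows 1.6
[   0  147   59  110 3386] [0.45   0.3034 0.03  ] [0.5374 0.338  0.0409]
[  73  146   77  110 2322] [0.451  0.2252 0.03  ] [0.5432 0.2775 0.0409]
[ 250  146   70  111 1400] [0.4601 0.0936 0.03  ] [0.5506 0.146  0.0409]
tray ((459.8255310058594, -196.9064178466797), (259.690673828125, 128.0015106201172), 84.5003433227539)
```

```bash
python3 -m jog '[[0.0025,0,0.05,0,0,0,0.5],[0.0025,0,0.085,0,0,0,0.5],[0.0025,0,0.1,0,0,0,0.5],[0.0025,0,0.1015,0,0,0,0.5],[0.0025,0,0.1015,0,0,0,0],[0.0025,0,0.1015,0,0,0,0],[0.0025,0,0.1015,0,0,0,0],[0.0025,0,0.1015,0,0,0,0],[0.0025,0,0.07,0,0,0,0],[0.0025,0,0.02,0,0,0,0]]' && python3 - <<'E'
from h import *
c=np.array([.4598,-.1969]); th=-.0955; ex=np.array([np.cos(th),np.sin(th)]); ey=np.array([-ex[1],ex[0]])
t=c-.075*ey-.010*ex
delta([*t,.09],th-np.pi/2); delta([*t,-.02],th-np.pi/2)
E
```

```text
time_s: 16.12
eef_pos: [0.4915, 0.1176, 0.0729]
eef_rot: [-0.0, 1.0, 0.03, -0.002]
wrist_force: [0.6, -0.3, -0.7]
opening: 0.213
grasp_force: 59.6
to [ 0.4427 -0.2706  0.09  ] phi -1.6663 shift [-0.0718  0.3846 -0.017 ] rot [-0.      0.0035  0.1549] nrows 6.3
to [ 0.4427 -0.2706 -0.02  ] phi -1.6663 shift [-0.0714  0.3846  0.093 ] rot [-0.      0.0035  0.1549] nrows 6.4
```

```bash
python3 -m jog '[[-0.0716,0.3846,-0.02,0,0,0.155,0],[-0.0716,0.3846,-0.02,0,0,0.155,0],[-0.0716,0.3846,-0.02,0,0,0.155,0],[-0.0716,0.3846,-0.02,0,0,0.155,0],[-0.0716,0.3846,-0.02,0,0,0.155,0],[-0.0716,0.3846,-0.02,0,0,0.155,0],[-0.0716,0.3846,-0.02,0,0,0.155,0],[-0.0716,0.3846,0.03,0,0,0.155,0],[-0.0716,0.3846,0.05,0,0,0.155,0]]' && python3 - <<'E'
from h import *
delta([.4427,-.2706,-.02],-1.6663)
E
```

```text
time_s: 17.25
eef_pos: [0.4431, -0.2687, 0.0208]
eef_rot: [-0.001, 0.999, -0.048, -0.001]
wrist_force: [0.1, 0.7, -0.0]
opening: 0.22
grasp_force: 59.6
to [ 0.4427 -0.2706 -0.02  ] phi -1.6663 shift [-0.0001  0.002   0.0408] rot [-0.0028  0.0029 -0.0003] nrows 0.7
```

```bash
python3 -m jog '[[0,0.001,0.03,0,0,0,0],[0,0.001,0.04,0,0,0,0],[0,0.001,0.041,0,0,0,0],[0,0.001,0.041,0,0,0,0.45],[0,0.001,0.041,0,0,0,0.45],[0,0.001,0.041,0,0,0,0.45],[0,0,-0.02,0,0,0,0.5],[0,0,-0.08,0,0,0,0.5]]' && python3 - <<'E'
from h import *
im,d,w,p=cloud('wrist')
hsv=cv2.cvtColor(im,cv2.COLOR_BGR2HSV)
m=((hsv[...,2]>100)&(hsv[...,1]>12)&(hsv[...,0]<45)&(w[...,2]>.012)&(w[...,2]<.03)&(w[...,0]<.53)&(w[...,1]>-.34)).astype(np.uint8)
n,l,s,c=cv2.connectedComponentsWithStats(m)
for i in range(1,n):
    if s[i,4]>300: 
        P=w[l==i]; print(s[i],P.min(0).round(4),P.max(0).round(4),np.median(P,0).round(4))
delta([.4876,.2471,.10],-1.511)
E
```

```text
time_s: 18.25
eef_pos: [0.4439, -0.2701, 0.1039]
eef_rot: [-0.001, 0.999, -0.048, -0.001]
wrist_force: [0.8, -0.9, 0.1]
opening: 0.499
grasp_force: 0.0
[ 255  144   63  101 2022] [ 0.4103 -0.3014  0.0124] [ 0.502  -0.2489  0.025 ] [ 0.4573 -0.2698  0.0226]
[ 23 337  19  37 362] [0.2784 0.0077 0.0123] [0.3283 0.0259 0.018 ] [0.3059 0.0165 0.0154]
to [0.4876 0.2471 0.1   ] phi -1.511 shift [-0.0105 -0.5225  0.0091] rot [ 0.008  -0.0086 -0.1549] nrows 8.4
```

The T is in the tray (top at z 0.0226). Next is the middle T.

```bash
python3 -m jog '[[-0.0105,-0.5225,0,0,0,-0.155,0.5],[-0.0105,-0.5225,0,0,0,-0.155,0.5],[-0.0105,-0.5225,0,0,0,-0.155,0.5],[-0.0105,-0.5225,0,0,0,-0.155,0.5],[-0.0105,-0.5225,0,0,0,-0.155,0.5],[-0.0105,-0.5225,0,0,0,-0.155,0.5],[-0.0105,-0.5225,0,0,0,-0.155,0.5],[-0.0105,-0.5225,0,0,0,-0.155,0.5],[-0.0105,-0.5225,0.009,0,0,-0.155,0.5],[-0.0105,-0.5225,0.009,0,0,-0.155,0.5]]' && python3 -c "
from h import *
delta([.4876,.2471,-.008],-1.511)"
```

```text
time_s: 19.55
eef_pos: [0.4831, 0.2518, 0.0934]
eef_rot: [0.0, 1.0, 0.031, -0.0]
wrist_force: [0.4, -0.9, 0.9]
opening: 0.502
grasp_force: 0.0
to [ 0.4876  0.2471 -0.008 ] phi -1.511 shift [0.0043 0.005  0.1014] rot [0.0002 0.0009 0.0028] nrows 1.6
```

```bash
python3 -m jog '[[0.003,0.003,0.05,0,0,0,0.5],[0.003,0.003,0.085,0,0,0,0.5],[0.003,0.003,0.1,0,0,0,0.5],[0.003,0.003,0.1015,0,0,0,0.5],[0.003,0.003,0.1015,0,0,0,0],[0.003,0.003,0.1015,0,0,0,0],[0.003,0.003,0.1015,0,0,0,0],[0.003,0.003,0.1015,0,0,0,0],[0.003,0.003,0.07,0,0,0,0],[0.003,0.003,0.02,0,0,0,0]]' && python3 - <<'E'
from h import *
im,d,w,p=cloud('top'); g=cv2.cvtColor(im,cv2.COLOR_BGR2GRAY)
m=np.zeros((420,560),np.uint8); m[205:290,285:388]=(g>110)[205:290,285:388]; m[:218]=0
n,l,s,c=cv2.connectedComponentsWithStats(m); i=1+np.argmax(s[1:,4]); v,u=np.where(l==i)
P=np.array([ray(p,a,b,.032) for a,b in zip(u,v)])[:,:2].astype(np.float32); r=cv2.minAreaRect(P*1000);print('tray',r,s[i])
c=np.array([.4598,-.1969]); th=-.0955; ex=np.array([np.cos(th),np.sin(th)]); ey=np.array([-ex[1],ex[0]])
t=c+0*ey-.010*ex
delta([*t,.09],th-np.pi/2)
E
```

```text
time_s: 20.8
eef_pos: [0.4855, 0.2473, 0.0738]
eef_rot: [0.0, 1.0, 0.03, -0.002]
wrist_force: [0.0, -0.2, -0.7]
opening: 0.218
grasp_force: 60.3
tray ((459.8486328125, -196.9119110107422), (259.697998046875, 127.97348022460938), 84.51956176757812) [ 298  223   83   47 3089]
to [ 0.4498 -0.1959  0.09  ] phi -1.6663 shift [-0.0675  0.4416 -0.0094] rot [-0.0024 -0.0084  0.1556] nrows 7.1
```

```bash
python3 -m jog '[[-0.0675,0.4416,-0.02,0,0,0.155,0],[-0.0675,0.4416,-0.02,0,0,0.155,0],[-0.0675,0.4416,-0.02,0,0,0.155,0],[-0.0675,0.4416,-0.02,0,0,0.155,0],[-0.0675,0.4416,-0.02,0,0,0.155,0],[-0.0675,0.4416,-0.02,0,0,0.155,0],[-0.0675,0.4416,-0.02,0,0,0.155,0],[-0.0675,0.4416,-0.02,0,0,0.155,0],[-0.0675,0.4416,0.03,0,0,0.155,0],[-0.0675,0.4416,0.04,0,0,0.155,0]]' && python3 - <<'E'
from h import *
delta([.4498,-.1959,-.021],-1.6663)
E
```

```text
time_s: 22.1
eef_pos: [0.4437, -0.1948, 0.0315]
eef_rot: [-0.002, 0.999, -0.048, -0.002]
wrist_force: [-0.1, -0.6, -0.8]
opening: 0.212
grasp_force: 60.2
to [ 0.4498 -0.1959 -0.021 ] phi -1.6663 shift [0.0065 0.0007 0.0525] rot [-0.0035  0.0051  0.0002] nrows 0.8
```

```bash
python3 -m jog '[[0.004,0,0.03,0,0,0,0],[0.004,0,0.045,0,0,0,0],[0.004,0,0.052,0,0,0,0],[0.004,0,0.052,0,0,0,0.45],[0.004,0,0.052,0,0,0,0.45],[0.004,0,0.052,0,0,0,0.45],[0.004,0,0.01,0,0,0,0.5],[0.004,0,-0.07,0,0,0,0.5]]' && python3 - <<'E'
from h import *
im,d,w,p=cloud('wrist')
hsv=cv2.cvtColor(im,cv2.COLOR_BGR2HSV)
m=((hsv[...,2]>100)&(hsv[...,1]>12)&(hsv[...,0]<45)&(w[...,2]>.012)&(w[...,2]<.03)&(w[...,0]<.53)&(w[...,1]>-.34)).astype(np.uint8)
n,l,s,c=cv2.connectedComponentsWithStats(m)
for i in range(1,n):
    if s[i,4]>300: 
        P=w[l==i]; print(s[i],P.min(0).round(4),P.max(0).round(4),np.median(P,0).round(4))
delta([.4816,.3139,.10],-1.511)
E
```

```text
time_s: 23.1
eef_pos: [0.4484, -0.1966, 0.0864]
eef_rot: [-0.001, 0.999, -0.048, -0.002]
wrist_force: [0.4, -0.9, 0.3]
opening: 0.499
grasp_force: 0.0
[ 344  143   70  108 2489] [ 0.4099 -0.2996  0.012 ] [ 0.5019 -0.2479  0.025 ] [ 0.4582 -0.2699  0.0226]
[ 251  148   67  107 1365] [ 0.4145 -0.226   0.0121] [ 0.5051 -0.173   0.0246] [ 0.4444 -0.1939  0.0225]
to [0.4816 0.3139 0.1   ] phi -1.511 shift [-0.0212 -0.5145 -0.007 ] rot [ 0.0064 -0.0088 -0.1549] nrows 8.2
```

Both Ts lie in the tray. Now the L.

```bash
python3 -m jog '[[-0.0212,-0.5145,-0.01,0,0,-0.155,0.5],[-0.0212,-0.5145,-0.01,0,0,-0.155,0.5],[-0.0212,-0.5145,-0.01,0,0,-0.155,0.5],[-0.0212,-0.5145,-0.01,0,0,-0.155,0.5],[-0.0212,-0.5145,-0.01,0,0,-0.155,0.5],[-0.0212,-0.5145,-0.01,0,0,-0.155,0.5],[-0.0212,-0.5145,-0.01,0,0,-0.155,0.5],[-0.0212,-0.5145,-0.01,0,0,-0.155,0.5],[-0.0212,-0.5145,-0.01,0,0,-0.155,0.5],[-0.0212,-0.5145,-0.007,0,0,-0.155,0.5]]' && python3 -c "
from h import *
delta([.4816,.3139,-.008],-1.511)"
```

```text
time_s: 24.4
eef_pos: [0.4779, 0.3172, 0.0937]
eef_rot: [0.0, 1.0, 0.031, 0.0]
wrist_force: [-0.1, -0.4, -0.6]
opening: 0.499
grasp_force: 0.0
to [ 0.4816  0.3139 -0.008 ] phi -1.511 shift [0.0035 0.0035 0.1017] rot [ 0.0001 -0.0006  0.0017] nrows 1.6
```

```bash
python3 -m jog '[[0.003,0.003,0.05,0,0,0,0.5],[0.003,0.003,0.085,0,0,0,0.5],[0.003,0.003,0.1,0,0,0,0.5],[0.003,0.003,0.1015,0,0,0,0.5],[0.003,0.003,0.1015,0,0,0,0],[0.003,0.003,0.1015,0,0,0,0],[0.003,0.003,0.1015,0,0,0,0],[0.003,0.003,0.1015,0,0,0,0],[0.003,0.003,0.07,0,0,0,0],[0.003,0.003,0.02,0,0,0,0]]' && python3 - <<'E'
from h import *
im,d,w,p=cloud('top'); g=cv2.cvtColor(im,cv2.COLOR_BGR2GRAY)
m=np.zeros((420,560),np.uint8); m[205:290,285:388]=(g>110)[205:290,285:388]; m[:218]=0
n,l,s,c=cv2.connectedComponentsWithStats(m); i=1+np.argmax(s[1:,4]); v,u=np.where(l==i)
P=np.array([ray(p,a,b,.032) for a,b in zip(u,v)])[:,:2].astype(np.float32); r=cv2.minAreaRect(P*1000);print('tray',r,s[i])
c=np.array([.4598,-.1969]); th=-.0955; ex=np.array([np.cos(th),np.sin(th)]); ey=np.array([-ex[1],ex[0]])
t=c+.068*ey-.010*ex
delta([*t,.09],th-np.pi/2)
E
```

```text
time_s: 25.65
eef_pos: [0.4794, 0.3132, 0.0731]
eef_rot: [0.001, 1.0, 0.03, -0.002]
wrist_force: [0.1, -0.3, -0.6]
opening: 0.218
grasp_force: 60.5
tray ((459.8486328125, -196.9119110107422), (259.697998046875, 127.97348022460938), 84.51956176757812) [ 298  223   83   47 3094]
to [ 0.4563 -0.1283  0.09  ] phi -1.6663 shift [-0.0547  0.4413 -0.0101] rot [-0.0034 -0.0081  0.1556] nrows 7.1
```

```bash
python3 -m jog '[[-0.0547,0.4413,-0.02,0,0,0.155,0],[-0.0547,0.4413,-0.02,0,0,0.155,0],[-0.0547,0.4413,-0.02,0,0,0.155,0],[-0.0547,0.4413,-0.02,0,0,0.155,0],[-0.0547,0.4413,-0.02,0,0,0.155,0],[-0.0547,0.4413,-0.02,0,0,0.155,0],[-0.0547,0.4413,-0.02,0,0,0.155,0],[-0.0547,0.4413,-0.02,0,0,0.155,0],[-0.0547,0.4413,0.03,0,0,0.155,0],[-0.0547,0.4413,0.04,0,0,0.155,0]]' && python3 - <<'E'
from h import *
delta([.4563,-.1283,-.021],-1.6663)
E
```

```text
time_s: 26.95
eef_pos: [0.4502, -0.1279, 0.0311]
eef_rot: [-0.002, 0.999, -0.048, -0.003]
wrist_force: [-0.2, 1.1, -1.0]
opening: 0.216
grasp_force: 60.5
to [ 0.4563 -0.1283 -0.021 ] phi -1.6663 shift [0.0064 0.     0.0521] rot [-0.0028  0.0053  0.0003] nrows 0.8
```

```bash
python3 -m jog '[[0.004,0,0.03,0,0,0,0],[0.004,0,0.045,0,0,0,0],[0.004,0,0.052,0,0,0,0],[0.004,0,0.052,0,0,0,0.45],[0.004,0,0.052,0,0,0,0.45],[0.004,0,0.052,0,0,0,0.45],[0.004,0,0.01,0,0,0,0.5],[0.004,0,-0.05,0,0,0,0.5],[0.004,0,-0.11,0,0,0,0.5]]' && python3 - <<'E'
from h import *
im,d,w,p=cloud('wrist')
hsv=cv2.cvtColor(im,cv2.COLOR_BGR2HSV)
m=((hsv[...,2]>100)&(hsv[...,1]>12)&(hsv[...,0]<45)&(w[...,2]>.012)&(w[...,2]<.03)&(w[...,0]<.53)&(w[...,1]>-.34)).astype(np.uint8)
n,l,s,c=cv2.connectedComponentsWithStats(m)
for i in range(1,n):
    if s[i,4]>300: 
        P=w[l==i]; print(s[i],P.min(0).round(4),P.max(0).round(4),np.median(P,0).round(4))
m=(w[...,2]>.088)&(w[...,2]<.1)&(abs(w[...,0]-.605)<.03)&(abs(w[...,1]+.075)<.03)
if m.any(): print('post',m.sum(),w[m].min(0),w[m].max(0),w[m].mean(0))
cv2.imwrite('pics/w6.png',im)
delta([.605,-.0755,.14],0.)
E
```

```text
time_s: 28.08
eef_pos: [0.4564, -0.1303, 0.1456]
eef_rot: [0.0, 0.999, -0.048, 0.0]
wrist_force: [0.8, -0.2, 0.0]
opening: 0.502
grasp_force: 0.0
[ 400  140   58   89 2074] [ 0.4098 -0.3005  0.0122] [ 0.502  -0.2483  0.0251] [ 0.4671 -0.2689  0.0226]
[ 248  143   46   88 1972] [ 0.4213 -0.1428  0.0141] [ 0.5134 -0.098   0.025 ] [ 0.4778 -0.1263  0.0227]
[ 324  144   56   88 1986] [ 0.4136 -0.225   0.0121] [ 0.5051 -0.1726  0.0254] [ 0.4689 -0.195   0.0226]
post 569 [ 0.59868254 -0.08115656  0.08805763] [ 0.61266591 -0.06549621  0.09801564] [ 0.60543107 -0.07389149  0.09420147]
to [ 0.605  -0.0755  0.14  ] phi 0.0 shift [ 0.1377 -0.0707  0.0154] rot [ 0.0141 -0.0045 -1.6659] nrows 8.9
```

View pics/w6.png

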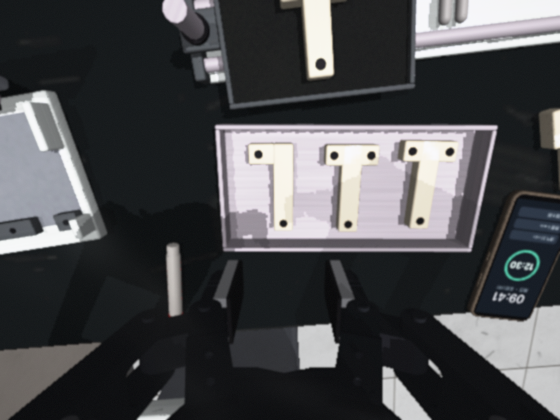

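The wrist view shows L, T and T flat in the tray (columns 280, 350, 430) and the post at (185,15). Measured, the post axis is at (0.6055, −0.0735). I'll move above it and turn.

```bash
python3 -m jog '[[0.1377,-0.072,0.015,0,0,-1.666,0.4],[0.1377,-0.072,0.015,0,0,-1.666,0.4],[0.1377,-0.072,0.015,0,0,-1.666,0.4],[0.1377,-0.072,0.015,0,0,-1.666,0.4],[0.1377,-0.072,0.015,0,0,-1.666,0.4],[0.1377,-0.072,0.015,0,0,-1.666,0.4],[0.1377,-0.072,0.015,0,0,-1.666,0.4],[0.1377,-0.072,0.015,0,0,-1.666,0.4],[0.1377,-0.072,0.015,0,0,-1.666,0.4],[0.1377,-0.072,0.015,0,0,-1.666,0.4]]' && python3 - <<'E'
from h import *
im,d,w,p=cloud('wrist')
m=(w[...,2]>.085)&(w[...,2]<.1)&(abs(w[...,0]-.605)<.02)&(abs(w[...,1]+.075)<.02)
if m.any(): print('post',m.sum(),w[m].min(0),w[m].max(0))
delta([.6055,-.0735,.022],0.)
E
```

```text
time_s: 29.38
eef_pos: [0.6006, -0.0719, 0.1287]
eef_rot: [0.0, 0.708, 0.706, 0.0]
wrist_force: [-0.3, -0.8, -0.1]
opening: 0.4
grasp_force: 0.0
post 405 [ 0.59925849 -0.08104783  0.08504682] [ 0.61480768 -0.06459186  0.09630953]
to [ 0.6055 -0.0735  0.022 ] phi 0.0 shift [-0.0016  0.0048  0.1067] rot [ 0.0003  0.0001 -0.0038] nrows 1.7
```

```bash
python3 -m jog '[[-0.001,0.005,0.04,0,0,0,0.4],[-0.001,0.005,0.075,0,0,0,0.4],[-0.001,0.005,0.1,0,0,0,0.4],[-0.001,0.005,0.105,0,0,0,0.4],[-0.001,0.005,0.105,0,0,0,0],[-0.001,0.005,0.105,0,0,0,0],[-0.001,0.005,0.105,0,0,0,0],[-0.001,0.005,0.105,0,0,0,0]]'
```

```text
time_s: 30.42
eef_pos: [0.6074, -0.073, 0.0244]
eef_rot: [0.002, 0.708, 0.707, 0.001]
wrist_force: [7.6, 0.5, -10.9]
opening: 0.171
grasp_force: 58.6
```

```bash
python3 -m jog '[[-0.006,0,0,0,0,0,0],[-0.018,0,0,0,0,0,0],[-0.034,0,0,0,0,0,0],[-0.052,0,0,0,0,0,0],[-0.07,0,0,0,0,0,0],[-0.088,0,0,0,0,0,0],[-0.104,0,0,0,0,0,0],[-0.115,0,0,0,0,0,0],[-0.12,0,0,0,0,0,0],[-0.12,0,0,0,0,0,0]]' && python3 - <<'E'
from h import *
im,d,w,p=cloud('top')
m=(w[...,2]>.085)&(w[...,2]<.1)&(abs(w[...,0]-.605)<.02)
m=(w[...,2]>.040)&(w[...,2]<.056); m[:, :302]=0; m[:,420:]=0; m[:170]=0; m[218:]=0
for v in (205,210): 
  q=w[v][m[v]]; print(v,q[[0,-1]].round(4).tolist())
E
```

```text
time_s: 31.68
eef_pos: [0.6089, -0.1932, 0.0244]
eef_rot: [0.003, 0.708, 0.706, 0.002]
wrist_force: [14.2, 0.3, -15.2]
opening: 0.169
grasp_force: 58.9
205 [[0.5892, -0.242, 0.048], [0.5911, -0.4548, 0.0402]]
210 [[0.5733, -0.3064, 0.046], [0.5727, -0.3668, 0.0498]]
```

```bash
python3 -m jog '[[0,0,0,0,0,0,0.4],[0,0,0,0,0,0,0.4],[0,0,0,0,0,0,0.4],[0,0,-0.04,0,0,0,0.4],[0,0,-0.1,0,0,0,0.4],[0,0,-0.16,0,0,0,0.4],[0,0,-0.2,0,0,0,0.4],[0,0,-0.25,0,0,0,0.4],[0,0,-0.25,0,0,0,0.4]]' && python3 - <<'E'
from h import *
im,d,w,p=cloud('wrist')
m=(w[...,2]>.08)&(w[...,2]<.105)&(abs(w[...,0]-.605)<.02)&(abs(w[...,1]+.195)<.03)
if m.any(): print('post',m.sum(),w[m].min(0),w[m].max(0))
im,d,w,p=cloud('top')
m=(w[...,2]>.040)&(w[...,2]<.056); m[:,:302]=0; m[:,420:]=0; m[:170]=0; m[218:]=0
for v in (192,205,210): 
  q=w[v][m[v]]; print(v,q[[0,-1]].round(4).tolist())
# lid handle
m=(w[...,2]>.19)&(w[...,2]<.26)&(w[...,0]>.55)&(w[...,0]<.70)&(w[...,1]>.15)&(w[...,1]<.35)
P=w[m]; print('bar',len(P),P.min(0),P.max(0)); k=P[:,2]>.218; print(k.sum(),P[k].mean(0),P[k].min(0),P[k].max(0))
delta([.627,.2367,.28],.057)
E
```

```text
time_s: 32.85
eef_pos: [0.6078, -0.1941, 0.28]
eef_rot: [0.005, 0.707, 0.707, 0.001]
wrist_force: [0.1, 0.6, -0.3]
opening: 0.401
grasp_force: 0.0
post 152 [ 0.60136087 -0.20105703  0.08029617] [ 0.61610979 -0.18503178  0.09643372]
192 [[0.6325, -0.2144, 0.046], [0.6329, -0.3285, 0.0451]]
205 [[0.5909, -0.3604, 0.0404], [0.5902, -0.3692, 0.0437]]
210 [[0.5728, -0.3508, 0.0492], [0.5729, -0.367, 0.0489]]
bar 323 [0.60167966 0.15307711 0.19009152] [0.63579956 0.34781534 0.24046605]
204 [0.62603734 0.25313018 0.23009618] [0.61557303 0.19005249 0.2184114 ] [0.63579956 0.31833138 0.24046605]
to [0.627  0.2367 0.28  ] phi 0.057 shift [ 0.4296  0.0212 -0.006 ] rot [ 0.0011  0.0007 -0.0575] nrows 6.9
```

The carrier is at about 0.120 m (post moved 120 mm) and the bar of the open lid is at x ≈ 0.627, z ≈ 0.226. Next I'll go above it.

```bash
python3 -m jog '[[0.43,0.021,-0.006,0,0,-0.057,0.45],[0.43,0.021,-0.006,0,0,-0.057,0.45],[0.43,0.021,-0.006,0,0,-0.057,0.45],[0.43,0.021,-0.006,0,0,-0.057,0.45],[0.43,0.021,-0.006,0,0,-0.057,0.45],[0.43,0.021,-0.006,0,0,-0.057,0.45],[0.43,0.021,-0.006,0,0,-0.057,0.45],[0.43,0.021,-0.006,0,0,-0.057,0.45],[0.43,0.021,-0.006,0,0,-0.057,0.45]]' && python3 - <<'E'
from h import *
im,d,w,p=cloud('wrist'); cv2.imwrite('pics/w7.png',im)
for y in (.20,.23,.25,.27,.29):
    m=(w[...,2]>.215)&(w[...,2]<.245)&(w[...,0]>.55)&(w[...,0]<.70)&(abs(w[...,1]-y)<.006)
    if m.any(): print(y,m.sum(),w[m].min(0).round(4),w[m].max(0).round(4))
delta([.627,.2367,.183],.057)
E
```

```text
time_s: 34.08
eef_pos: [0.6259, 0.2367, 0.2776]
eef_rot: [-0.001, 0.687, 0.727, -0.001]
wrist_force: [-0.6, -0.8, -0.6]
opening: 0.449
grasp_force: 0.0
0.2 213 [0.622  0.1941 0.2151] [0.6372 0.2059 0.234 ]
0.23 216 [0.6237 0.2241 0.2273] [0.6355 0.236  0.2335]
0.25 232 [0.6218 0.244  0.2263] [0.6341 0.256  0.2337]
0.27 251 [0.6208 0.264  0.2274] [0.6328 0.276  0.2335]
0.29 268 [0.6197 0.284  0.2277] [0.6313 0.296  0.2337]
to [0.627  0.2367 0.183 ] phi 0.057 shift [0.0008 0.0011 0.095 ] rot [-0.0025  0.0009 -0.0012] nrows 1.5
```

View pics/w7.png

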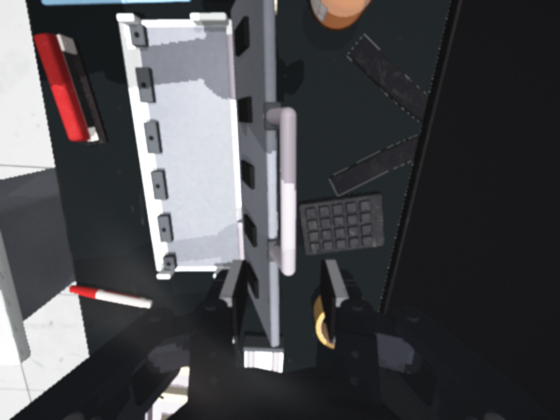

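The fixture is empty and the bar (columns 280–297) lies between the fingers, centred at x 0.6295. I'll descend and grip.

```bash
python3 -m jog '[[0.005,0.0035,0.04,0,0,0,0.45],[0.005,0.0035,0.07,0,0,0,0.45],[0.005,0.0035,0.09,0,0,0,0.45],[0.005,0.0035,0.096,0,0,0,0.45],[0.005,0.0035,0.096,0,0,0,0],[0.005,0.0035,0.096,0,0,0,0],[0.005,0.0035,0.096,0,0,0,0],[0.005,0.0035,0.096,0,0,0,0],[0.005,0.0035,0.096,0,0,0,0]]' && python3 - <<'E'
from h import *
r=.187;a=1.9
for t in [1.8,1.7,1.6,1.5,1.35,1.2,1.05,.9,.75,.6,.45,.3,.15,.05,0]: print(t,round(r*(np.cos(a)-np.cos(t)),4),round(r*(np.sin(a)-np.sin(t)),4))
E
```

```text
time_s: 35.25
eef_pos: [0.6288, 0.242, 0.1849]
eef_rot: [-0.0, 0.687, 0.727, -0.001]
wrist_force: [-6.8, -1.6, 2.3]
opening: 0.113
grasp_force: 58.6
1.8 -0.018 -0.0052
1.7 -0.0364 -0.0085
1.6 -0.055 -0.01
1.5 -0.0737 -0.0096
1.35 -0.1014 -0.0055
1.2 -0.1282 0.0027
1.05 -0.1535 0.0147
0.9 -0.1767 0.0305
0.75 -0.1973 0.0495
0.6 -0.2148 0.0714
0.45 -0.2288 0.0956
0.3 -0.2391 0.1217
0.15 -0.2454 0.149
0.05 -0.2472 0.1676
0 -0.2475 0.177
```

```bash
python3 -m jog '[[0,-0.018,-0.0052,0,0,0,0],[0,-0.0364,-0.0085,0,0,0,0],[0,-0.055,-0.01,0,0,0,0],[0,-0.0737,-0.0096,0,0,0,0],[0,-0.1014,-0.0055,0,0,0,0],[0,-0.1282,0.0027,0,0,0,0],[0,-0.1535,0.0147,0,0,0,0],[0,-0.1767,0.0305,0,0,0,0],[0,-0.1973,0.0495,0,0,0,0],[0,-0.1973,0.0495,0,0,0,0]]'
```

```text
time_s: 36.5
eef_pos: [0.4298, 0.2295, 0.1337]
eef_rot: [-0.0, 0.686, 0.727, -0.003]
wrist_force: [-8.5, -7.7, 5.4]
opening: 0.114
grasp_force: 65.5
```

```bash
python3 -m jog '[[0,-0.0175,0.0219,0,0,0,0],[0,-0.0315,0.0461,0,0,0,0],[0,-0.0418,0.0722,0,0,0,0],[0,-0.0481,0.0995,0,0,0,0],[0,-0.0499,0.1181,0,0,0,0],[0,-0.0499,0.1181,0,0,0,0],[0,-0.0499,0.1181,0,0,0,0.4],[0,-0.0499,0.1181,0,0,0,0.4],[0,-0.0499,0.1181,0,0,0,0.4],[0,-0.0499,0.1181,0,0,0,0.4]]'
```

```text
time_s: 37.75
eef_pos: [0.3836, 0.2286, 0.0164]
eef_rot: [0.0, 0.687, 0.727, 0.001]
wrist_force: [-1.1, -0.3, -0.0]
opening: 0.404
grasp_force: 0.0
```

Released. I'll rise, move back towards the start area, and check everything from above.

```bash
python3 -m jog '[[0,0,-0.05,0,0,0,0.4],[0,0,-0.11,0,0,0,0.4],[0,0,-0.17,0,0,0,0.4],[0,0,-0.23,0,0,0,0.4],[-0.23,-0.08,-0.23,0,0,0,0.4],[-0.23,-0.08,-0.23,0,0,0,0.4],[-0.23,-0.08,-0.23,0,0,0,0.4],[-0.23,-0.08,-0.23,0,0,0,0.4],[-0.23,-0.08,-0.23,0,0,0,0.4],[-0.23,-0.08,-0.23,0,0,0,0.4]]' && python3 - <<'E'
from h import *
im,d,w,p=cloud('top'); cv2.imwrite('pics/t2.png',cv2.resize(im[170:300,85:430],None,fx=2.3,fy=2.3,interpolation=cv2.INTER_CUBIC))
w0=np.load('top0.npz')['w']
for u,v in [(160,240),(200,240),(240,235),(200,225),(230,250)]: print('lid',w0[v,u,2].round(4),w[v,u,2].round(4))
m=(w[...,2]>.085)&(w[...,2]<.1)&(abs(w[...,0]-.605)<.02)&(abs(w[...,1]+.195)<.03); print('post',w[m].mean(0) if m.any() else None)
m=(w[...,2]>.040)&(w[...,2]<.058); m[:,:330]=0; m[:,420:]=0; m[:170]=0; m[218:]=0
for v in (205,208,210):
  q=w[v][m[v]]; print(v,q[[0,-1]].round(4).tolist())
E
```

```text
time_s: 39.0
eef_pos: [0.3165, -0.0057, 0.2462]
eef_rot: [0.0, 0.687, 0.726, 0.0]
wrist_force: [0.5, 0.8, 0.0]
opening: 0.402
grasp_force: 0.0
lid 0.0589 0.0629
lid 0.0583 0.0601
lid 0.0502 0.0634
lid 0.0622 0.0589
lid 0.0582 0.0522
post [ 0.60839199 -0.19580604  0.09332562]
205 [[0.5905, -0.2141, 0.0409], [0.5881, -0.3662, 0.0547]]
208 [[0.5789, -0.2155, 0.0502], [0.579, -0.3668, 0.051]]
210 [[0.5717, -0.2147, 0.0537], [0.5726, -0.3667, 0.0503]]
```

View pics/t2.png

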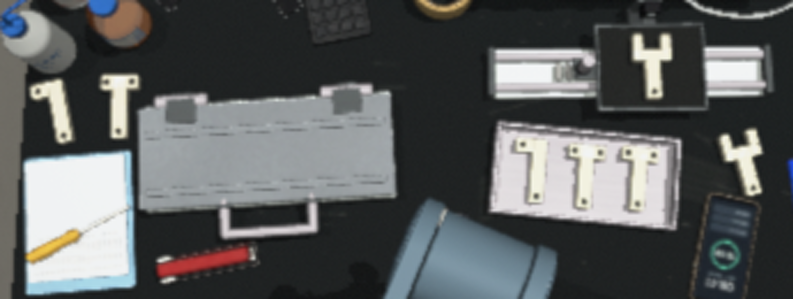

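The lid is shut, with the handle back at its original crop position (269,232). The fork lies on the carrier at the measuring station (652,65), L, T and T are in the tray, and the samples have not moved. Handing in.

```bash
python3 -c "
from bench import workorder
print(workorder.hand_in())"
```

```text
the job is handed in; nothing more can be done
None
```

I handed the job in at about 39 s of the 210 s; no verdict came back: by my last camera check the fork bracket is flat on the carrier at the measuring station, the L and both T brackets are in the tray, the lid is shut, and the samples and bystanders I could see are where they were.

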